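# Nest a pipe stub in the tacking fixture and shut its arc screen

## Task

Push the upright steel pipe stub along the table, without lifting or tipping it, into the vee of the tacking fixture until it is fully home, centred against both faces. Then press the red pad down at the knee of the folding stay to unlock it, and lower the amber arc-screen lid gently until it is fully down. Leave the pipe home in the vee and the other things on the table where they are.

Things in the scene. Friction and masses are not known exactly. Their poses are not given: they have to be found in the camera images.
- pipe_stub: Upright steel pipe stub with an end plate let in at the top, 48 mm outside diameter, 40 mm high, 0.28 to 0.56 kg, loose on the table; treat it as a solid cylinder. Origin at the centre of its underside, z axis up. Slide friction on the table about 0.5 to 0.75.
- fixture: Fixed dark steel tacking fixture. Origin on the table under the lid's hinge line; x to its back, y to its left seen from the front, z up. Behind the vee block it fills x -67 to 50, y -115 to 75 mm, up to z = 113. A low rail on its right (x -220 to 50, y -115 to -91, 15 high) carries a front post (x -210 to -190, y -112 to -98, 104 high). The table before the vee is bare and open on the left.
- vee_centre (a point): Where the pipe's axis stands when it touches both faces: on the table at x = -124.5 mm, y = 0 of the fixture, same axes. The fixture's own vee block (60 mm wide, 50 high, x -112 to -67 of the fixture) has its 90 degree vee upright, open to the front (-x): bottom at x = -91, mouth 42 mm wide at x = -112. The pipe goes in along the fixture's +x.
- lid_hinge (a point): Middle of the lid's hinge axis, fixed to the fixture at x = 0, y = 0, z = 105 mm; the axis runs along the fixture's y. Axes as the fixture's.
- lid (a joint): Lid angle in rad. 0 = up, as it starts: 85 degrees (1.484 rad) above level, leaning a little to the front. It grows as the lid is lowered; 1.484 = fully down, level, on its stop. The hinge is stiff (0.4 N m): with the stay unlocked the lid stays where it is left and takes about 3 N at its edge to lower.
- lid_edge (a point): Middle of the lid's front frame bar (22 mm wide, 8 thick, 120 long in y), on its outer face (the top when down), 170 mm from the hinge axis and 4 mm outside the hinge plane; a round edge 186 mm from the hinge ends the lid. To lower it, push the outer face, from behind and above, along the arc about the hinge. Axes: x from edge to hinge, z out of the outer face.
- knee (a joint): Bend of the folding stay's knee in rad. 0 = locked, 0.08 over centre against its stop, as it starts; it grows as the knee is pressed down. While locked the lid cannot be lowered; past 0.3 it is unlocked for good. A few N break it. About 1.65 with the lid fully down.
- knee_pad (a point): Middle of the red press pad on the stay's knee: a barrel 17 mm in diameter, 30 mm long along the fixture's y, to the right of the lid. Locked it is at x = -114, y = -106, z = 125 mm of the fixture; pressed 20 mm straight down it bends the knee by about 0.47 rad, its centre goes some mm to the back, and the lid sinks about 0.1 rad.
- ground_block: Ground steel 1-2-3 block, 51 x 76 x 25 mm (x, y, z), 0.75 kg, loose, to be left alone. Origin at the centre of its underside.
- spare_vee: Loose dark vee block, 50 x 60 x 45 mm, vee upward, not the one of the fixture; to be left alone. Origin at the centre of its underside.
- tip_tin: Teal tin with a lid, 66 x 96 x 31 mm, loose, to be left alone. Origin at the centre of its underside.
- pliers_worn: Worn pliers with black grips lying flat, 55 x 181 x 9 mm, loose, to be left alone. Origin at the centre of its underside.
- soapstone: White soapstone stick lying flat, 12 x 75 x 5 mm, loose, to be left alone. Origin at the centre of its underside.
- center_punch: Black centre punch with a bright point lying flat, 12 x 84 x 12 mm, loose, to be left alone. Origin at the centre of its underside.
There are look-alikes about, which are no part of the job. What is shaped like the pipe_stub but green is not meant.

How it is judged:
On the way, in this order (a step that is already met when the one before it is completed fails the run):
1. the pipe stub stands home in the vee, within 2.5 mm of the centre, with the lid still up (horizontal distance between pipe_stub and vee_centre below 0.0025 m and angle between pipe_stub's own z axis and vertical below 0.05 rad and height (world z) of pipe_stub below 0.003 m and value of joint lid below 0.15 rad and value of joint knee below 0.2 rad), for 0.3 s.
2. the stay's knee is broken (past 0.3 rad) (value of joint knee above 0.3 rad), for 0.1 s.
At the end, for the whole second after the job is handed in: The pipe stub stands upright (within 0.05 rad) on the table with its axis within 2.5 mm of the vee's centre point, at rest, and the lid is down to within 0.046 rad of its stop (horizontal distance between pipe_stub and vee_centre below 0.0025 m and angle between pipe_stub's own z axis and vertical below 0.05 rad and height (world z) of pipe_stub below 0.003 m and value of joint lid above 1.438 rad and linear speed of pipe_stub below 0.01 m/s); the robot touches nothing.
It fails at once if the pipe stub is lifted more than 12 mm or tipped more than 0.25 rad (height (world z) of pipe_stub above 0.012 m or angle between pipe_stub's own z axis and vertical above 0.25 rad).
It fails at once if the lid is slammed (faster than 2.5 rad/s) (velocity of joint lid above 2.5 rad/s).
It fails at once if a bystander is moved by more than 20 mm (distance of any of ground_block, spare_vee, tip_tin, pliers_worn, soapstone, center_punch from where it was at the start of the episode above 0.02 m).
It also fails if it takes over 72 s, if anything falls off the work surface, if the arm or the gripper's body presses on something with over 40 N, if the wrist force passes 120 N, or if a joint passes its speed limit or range.

## Robot

A 7-joint arm with a two-finger parallel gripper is mounted at the origin on a cart in front of the work surface, level with it; the furniture and walls round the work are solid. World frame = base frame: x ahead of the robot, y to its left, z up, the work surface at z = 0. Lengths are in m, angles in rad, forces in N, time in s.
With the tool pointing down it reaches from about 0.375 to 0.925 m from the base axis. Payload 3.1 kg.
Tool frame: the origin (TCP) lies at the very end of the fingers, on their centre line; the grasp point (between the pads) lies 19 mm behind it; x points along the fingers, z is the direction in which the jaws open and shut, and the axes are right-handed (so a half turn about x gives the same grasp; the last joint's range is limited). The gripper opens to 85 mm and grips with 20 to 120 N. Pads are 22 mm wide; open, the fingers measure 114 mm over their backs; the gripper's body (76 mm by 85 mm) begins 54 mm behind the grasp point. The pads swing forward as they close: fully open they stand 13 mm farther back than shut.
Start: joints at [1.088, 0.383, 0.044, 1.598, -0.018, 1.161, -0.05], TCP at [0.244, -0.602, 0.195] pointing down, gripper open.
Joint ranges: [-2.61, 2.61], [-0.41, 2.15], [-1.48, 1.57], [0, 2.5], [-1.57, 4.71], [0.05, 1.97], [-2.85, 2.85]. Speed limits (rad/s): [2.79, 2.79, 3.14, 3.14, 3.14, 3.14, 3.14].

## Interface

Orientations are given as a unit quaternion [x, y, z, w].
In Python, from cell import manip, get_image gives the robot as it stands. The module is installed in compiled form; this text tells all that it offers.
- The arm moves only by the shell command python3 -m crank 'ROWS'. ROWS is text: rows parted by semicolons, each of 7 numbers parted by spaces: the shift along the tool's x, y, z in cm, then the turn, a rotation vector about the tool's x, y, z in degrees, then the finger opening in cm, from 0 to 8.54. A call has exactly 10 rows; each row shifts and turns the commanded pose from where the row before left it, along the tool's axes as they then stand; what a row does not reach is not made up. A row lasts 1/12 s, in which the tool goes at most 41.7 mm and 7.16 degrees, less where a joint would pass 70% of its speed; a pose out of reach is approached as far as the arm can. A call with a gripper value outside its range is refused whole. The fingers move at their own pace and stop on an object; the grip force is fixed at half the most. Time passes only in rows, so rows that do not move let the fingers close, or fill a call up. It gives the time, the measured TCP pose, the force and the opening at its end, in the units of the state.
- manip.observe(): the state, without advancing time (a new reading comes with each control period).
- get_image(name): name is "side" or "top"; returns a dict with "image" (384x512x3 uint8, blue, green, red), "mtx" (3x3 intrinsics, pixels), "position" and "rotation" of the camera in the world. Camera axes: x right, y up, looking along -z (the intrinsics and any distortion apply to the point x, -y, -z); pixel columns grow to the right and rows downward; lengths in m; the calibration is good to about 2 mm. A picture is of the moment at which its call begins. There is no depth.
- manip.close_job(): hands the job in, once; it reports no verdict.
The state is a dict: "clock": time; "q": joint angles; "qd": joint speeds; "joint_torque": joint torques, N m; "ee_pos": TCP position; "orientation": TCP orientation; "contact_force": force on the tool from outside, world axes, zero at the start; "torque": the same for the moment, N m; "gripper_width": opening from 0.0 (shut) to 1.0 (fully open).
Only numpy, scipy, OpenCV 4.12 (cv2) and the standard library are available. Lean on these libraries where they do the work, as an engineer would, in place of code of your own. Each camera call takes 0.05 s, during which the arm holds its last target.

## Working session

There is one attempt and no reset: what is moved stays moved. The work goes in short steps, Python scripts to look and compute and a shell command to move; the robot and the scene stay as the last step left them, time stands still between calls to the robot, and variables do not carry over. Pictures are saved under pics/ and viewed, and the job is handed in when it is done.

```bash
mkdir -p pics
cat > h.py <<'E'
import numpy as np, cv2
from cell import manip, get_image
def snap(n,f):
    d=get_image(n); cv2.imwrite(f'pics/{f}.png',d['image']); np.savez(f'pics/{f}.npz',**{k:np.array(v) for k,v in d.items()}); return d
def load(f): return np.load(f'pics/{f}.npz',allow_pickle=True)
def R_(d):
    r=np.array(d['rotation']); 
    if r.shape==(4,):
        from scipy.spatial.transform import Rotation as R; r=R.from_quat(r).as_matrix()
    return r
def ray(d,u,v):
    K=np.array(d['mtx']); p=np.linalg.inv(K)@[u,v,1]; return np.array(d['position']),R_(d)@np.array([p[0],-p[1],-p[2]])
def atz(d,u,v,z):
    c,r=ray(d,u,v); return c+r*(z-c[2])/r[2]
def proj(d,P):
    q=R_(d).T@(np.array(P)-np.array(d['position'])); q=np.array(d['mtx'])@[q[0],-q[1],-q[2]]; return q[:2]/q[2]
def crop(f,x0,y0,x1,y1,s,out):
    im=cv2.imread(f'pics/{f}.png')[y0:y1,x0:x1]; cv2.imwrite(f'pics/{out}.png',cv2.resize(im,None,fx=s,fy=s,interpolation=cv2.INTER_CUBIC))
E
python3 - <<'E'
from h import *
for n in('side','top'):
    d=snap(n,n+'0'); print(n,{k:v for k,v in d.items() if k!='image'})
s=manip.observe(); print(s)
E
```

```text
side {'mtx': array([[383.02909055,   0.        , 258.54248589],
       [  0.        , 383.02909055, 186.76833764],
       [  0.        ,   0.        ,   1.        ]]), 'position': array([0.53875072, 1.21216082, 0.66123899]), 'rotation': array([-0.00543261,  0.51947936,  0.85388761, -0.03142672])}
top {'mtx': array([[477.20930389,   0.        , 255.44329114],
       [  0.        , 477.20930389, 187.1865159 ],
       [  0.        ,   0.        ,   1.        ]]), 'position': array([0.48991668, 0.28166071, 1.38131031]), 'rotation': array([-0.02977585,  0.02733233,  0.7105503 , -0.7024846 ])}
{'clock': 0.1, 'q': array([ 1.08821282,  0.38376072,  0.04383654,  1.59939076, -0.01789321,
        1.16122778, -0.04990738]), 'qd': array([-0.00035055, -0.00310111,  0.00020804, -0.00344406, -0.00179304,
        0.00114785,  0.00049029]), 'joint_torque': array([ 2.81545836e-03, -4.34727824e+01,  1.02939427e+00, -2.50454450e+01,
        1.08211898e-02,  5.46471798e-03,  9.73452188e-06]), 'ee_pos': array([ 0.24362477, -0.60160661,  0.1936202 ]), 'orientation': array([ 0.39558256,  0.58711987, -0.39471514,  0.58566599]), 'contact_force': array([ 0.54099132, -0.03286103,  0.07193418]), 'torque': array([0.03562481, 0.02537107, 0.02548565]), 'gripper_width': 1.0009138154705746}
```

View pics/side0.png

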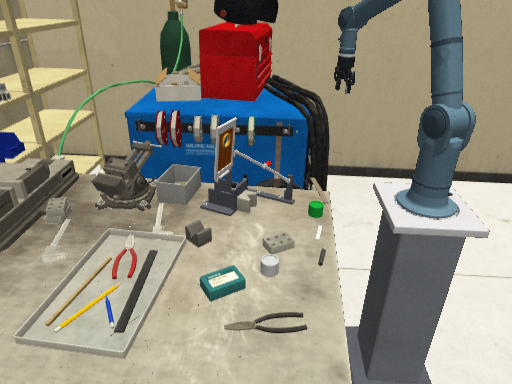

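View pics/top0.png

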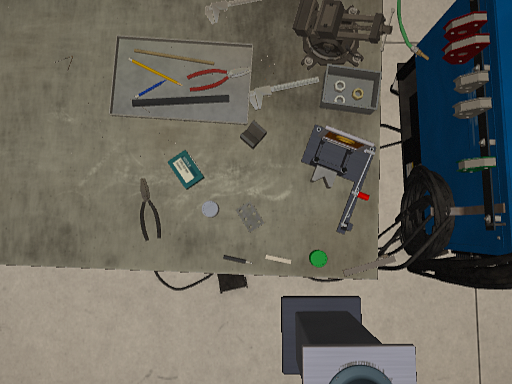

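Run:
```python
from h import *
crop('top0',270,110,400,250,5.5,'c1'); crop('top0',130,110,300,270,4.6,'c2'); crop('side0',180,110,340,290,3.3*1,'c3')
d=load('top0')
for n,u,v,z in [('pipe',209,209,.04),('fix fl',303,160,0),('ped',330,320,0)]: print(n,atz(d,u,v,z))
```

```text
pipe [0.5385409  0.41690677 0.04      ]
fix fl [0.67970986 0.14622791 0.        ]
ped [0.22114379 0.07845836 0.        ]
```

View pics/c1.png

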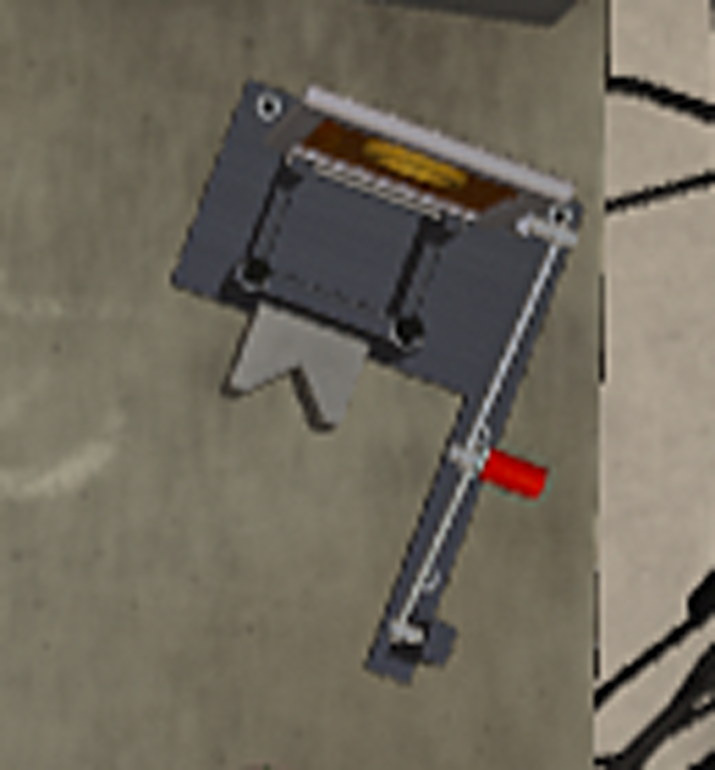

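View pics/c2.png

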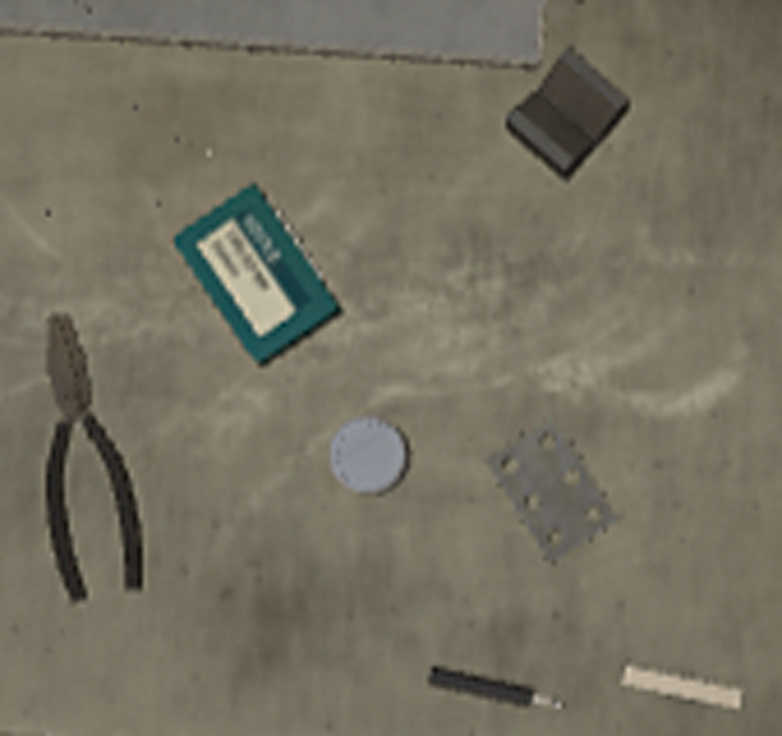

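View pics/c3.png

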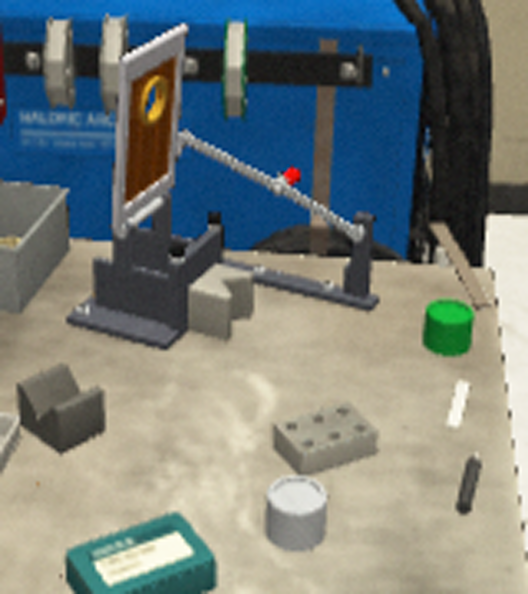

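Run:
```python
from h import *
crop('top0',305,155,345,195,18,'c4'); crop('top0',335,175,375,240,9,'c5'); crop('side0',230,145,300,215,8.5,'c6'); crop('top0',190,190,230,230,15,'c7')
```

```text
(no output)
```

View pics/c4.png

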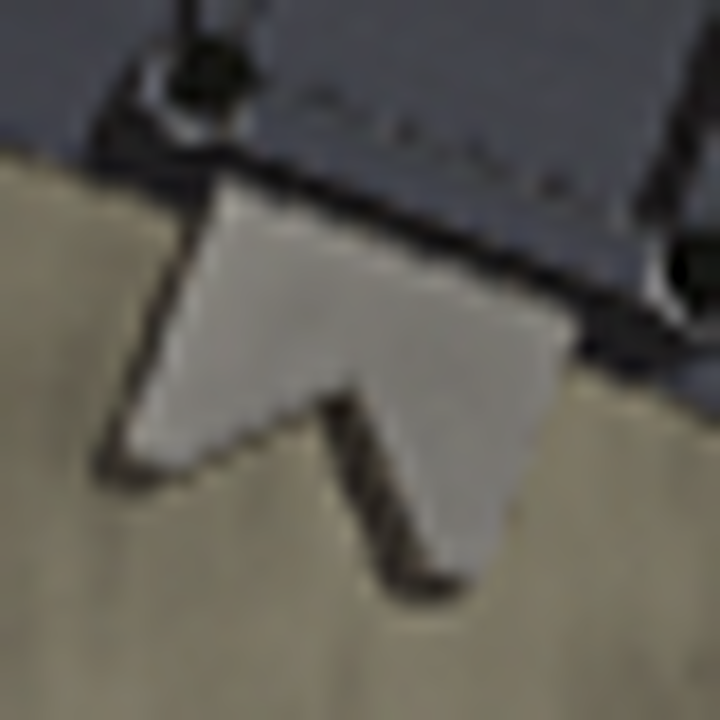

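View pics/c5.png

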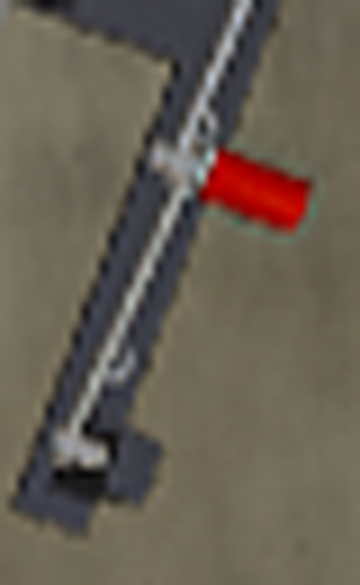

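View pics/c6.png

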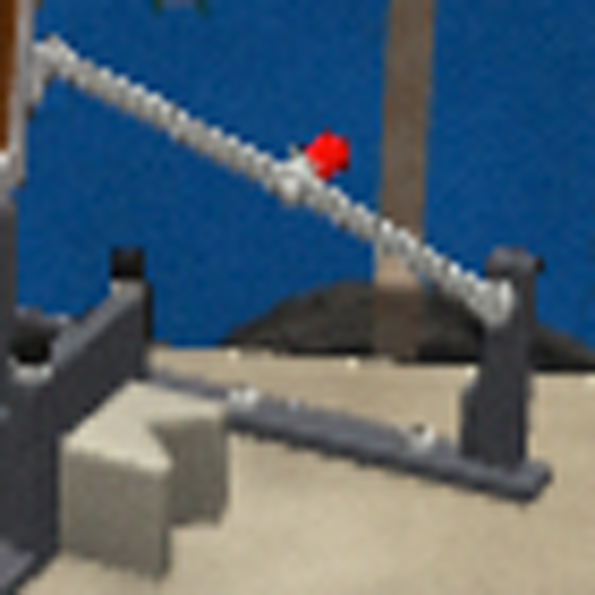

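View pics/c7.png

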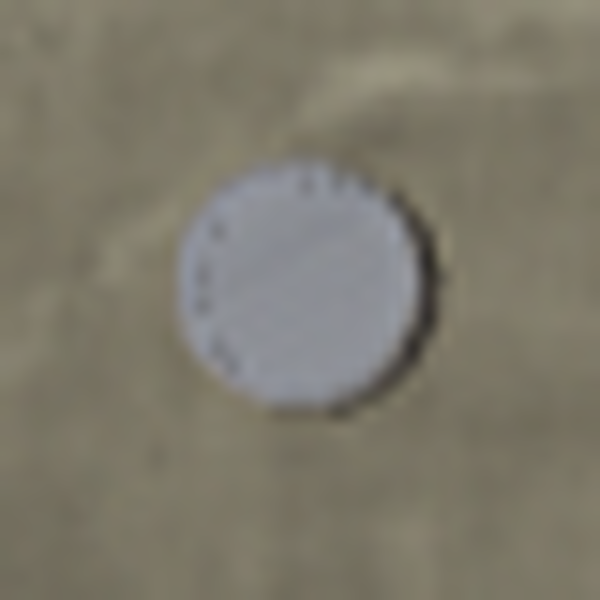

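```bash
cat > fit.py <<'E'
from h import *
from scipy.optimize import least_squares
T=load('top0');S=load('side0')
c=lambda p,s,o:(np.array(p)+.5)/s-.5+np.array(o)
pts=[]
for P,p in [((-67,30,50),(225,178)),((-67,-30,50),(583,325)),((-112,30,50),(122,445)),((-112,21,50),(180,475)),((-91,0,50),(340,388)),((-112,-21,50),(430,572)),((-112,-30,50),(485,590))]: pts.append((T,P,c(p,18,(305,155))))
pts.append((T,(-114,-106,125),c((258,190),9,(335,175))))
for P,p in [((-67,30,50),(62,440)),((-112,30,50),(165,468)),((-112,30,0),(165,578)),((-114,-106,125),(328,155))]: pts.append((S,P,c(p,8.5,(230,145))))
def W(x,P):
    P=np.array(P)/1000; cc,s=np.cos(x[2]),np.sin(x[2]); return np.array([x[0]+cc*P[0]-s*P[1],x[1]+s*P[0]+cc*P[1],P[2]])
def run(pts):
    f=lambda x:np.concatenate([proj(d,W(x,P))-p for d,P,p in pts])
    return least_squares(f,[.7,.1,0],loss='soft_l1'),f
if __name__=='__main__':
    for q in (pts,pts[:7],pts[:8],pts[8:]):
        r,f=run(q); print(r.x, np.degrees(r.x[2])); print(f(r.x).reshape(-1,2).round(2).tolist()); print('vee',W(r.x,(-124.5,0,0)),'knee',W(r.x,(-114,-106,125)))
    # pipe
    p=c((302,284),15,(190,190)); print(p,atz(T,*p,.04))
    x=np.array(run(pts)[0].x)
    P=atz(T,*p,.04)
    cc,s=np.cos(x[2]),np.sin(x[2]); d=P[:2]-x[:2]; print('pipe in fix',cc*d[0]+s*d[1],-s*d[0]+cc*d[1])
    print('side pipe proj',proj(S,P),proj(S,[P[0],P[1],0]))
    for z,(u,v),n in [(.025,(130+500/4.6,110+455/4.6),'gbL'),(.025,(130+548/4.6,110+425/4.6),'gbT'),(.025,(130+615/4.6,110+517/4.6),'gbR'),(.025,(130+555/4.6,110+560/4.6),'gbB'),(.031,(130+340/4.6,110+310/4.6),'tinR'),(.031,(130+262/4.6,110+362/4.6),'tinB'),(.045,(130+568/4.6,110+178/4.6),'svB'),(.04,(318,258),'green')]:
        Q=atz(T,u,v,z)[:2];d=Q-x[:2]; print(n,Q,'fix',cc*d[0]+s*d[1],-s*d[0]+cc*d[1])
E
python3 fit.py
```

```text
[ 0.71078666  0.05901482 -0.38209356] -21.892348516321213
[[0.06, 0.02], [0.2, -0.45], [0.11, 0.06], [-0.1, -0.45], [0.67, 0.13], [0.06, -0.43], [0.02, -0.27], [-0.55, 0.18], [0.5, 0.27], [0.61, 0.09], [0.42, 0.31], [-0.18, 0.92]]
vee [0.59526485 0.10543637 0.        ] knee [0.56548408 0.00316538 0.125     ]
[ 0.71004845  0.05895569 -0.38722038] -22.18609345135697
[[-0.01, 0.19], [0.1, -0.19], [-0.03, 0.2], [-0.25, -0.3], [0.54, 0.33], [-0.12, -0.2], [-0.16, -0.03]]
vee [0.59476615 0.10596889 0.        ] knee [0.56446145 0.00385192 0.125     ]
[ 0.71056212  0.05995946 -0.37386266] -21.420752793154072
[[-0.12, 0.26], [0.08, -0.38], [0.05, 0.34], [-0.15, -0.19], [0.58, 0.31], [0.05, -0.28], [0.02, -0.15], [-0.46, 0.09]]
vee [0.59466214 0.10542861 0.        ] knee [0.56572415 0.00291596 0.125     ]
[ 0.71161369  0.05563125 -0.39561424] -22.66702644208507
[[0.12, -0.15], [0.12, -0.26], [-0.07, -0.05], [-0.18, 0.75]]
vee [0.59673007 0.10361045 0.        ] knee [0.56556929 0.00175145 0.125     ]
[209.66666667 208.46666667] [0.54001807 0.41502715 0.04      ]
pipe in fix -0.2911979361801139 0.26666543768230583
side pipe proj [270.69299994 258.50557173] [270.11770311 270.64550352]
gbL [0.5383698  0.33401363] fix -0.26252032821955323 0.19087953784672432
gbT [0.55657307 0.30417536] fix -0.2345041570290507 0.16998037015227566
gbR [0.49937677 0.26347046] fix -0.27239840983245406 0.11088442593706851
gbB [0.47341015 0.30071555] fix -0.3103798258650252 0.13576161292767602
tinR [0.62891659 0.43198443] fix -0.21503298709849267 0.31554690429866394
tinB [0.59721678 0.48023624] fix -0.2624381623120092 0.3484993693125345
svB [0.70739483 0.28999955] fix -0.0892730990286713 0.21306281271356817
green [0.39866688 0.11370048] fix -0.31000189799191713 -0.0656361286519335
```

```bash
cat > plan.py <<'E'
from h import *
from scipy.spatial.transform import Rotation as R
FX=np.array([0.7105,0.0588]); YAW=-0.383
c,s=np.cos(YAW),np.sin(YAW)
def fw(x,y,z): return np.array([FX[0]+c*x-s*y,FX[1]+s*x+c*y,z])
def wf(P): d=np.array(P[:2])-FX; return np.array([c*d[0]+s*d[1],-s*d[0]+c*d[1],P[2]])
def st():
    o=manip.observe(); return np.array(o['ee_pos']),R.from_quat(o['orientation']),o
def to(target,down_yaw=None):
    """target world TCP; down_yaw: world angle of tool z. prints shift in cur tool axes (cm), rotvec (deg) in tool axes"""
    p,r,o=st(); d=r.inv().apply(np.array(target)-p)*100
    print('clock %.2f'%o['clock'],'p',p.round(4),'fix',wf(p).round(4),'grip %.2f'%o['gripper_width'],'F',np.round(o['contact_force'],1))
    M=r.as_matrix(); print('axes x',M[:,0].round(3),'y',M[:,1].round(3),'z',M[:,2].round(3))
    if down_yaw is not None:
        z=np.array([np.cos(down_yaw),np.sin(down_yaw),0]);x=np.array([0,0,-1.]);y=np.cross(z,x)
        t=R.from_matrix(np.c_[x,y,z]); print('rotvec deg',np.degrees((r.inv()*t).as_rotvec()).round(2), 'shift in target axes',(t.inv().apply(np.array(target)-p)*100).round(2))
    print('shift cm',d.round(2))
E
python3 - <<'E'
from plan import *
g=fw(-.296,.266,.16);print(g)
to(g,YAW+np.pi/2); to(g,YAW-np.pi/2)
E
```

```text
[0.53535136 0.41614431 0.16      ]
clock 0.10 p [ 0.2436 -0.6016  0.1936] fix [-0.1863 -0.787   0.1936] grip 1.00 F [ 0.5 -0.   0.1]
axes x [-0.001  0.002 -1.   ] y [ 0.927  0.375 -0.   ] z [ 0.375 -0.927 -0.002]
rotvec deg [-1.36e+02 -7.00e-02 -1.60e-01] shift in target axes [  3.36  10.97 105.3 ]
shift cm [  3.55  65.25 -83.37]
clock 0.10 p [ 0.2436 -0.6016  0.1936] fix [-0.1863 -0.787   0.1936] grip 1.00 F [ 0.5 -0.   0.1]
axes x [-0.001  0.002 -1.   ] y [ 0.927  0.375 -0.   ] z [ 0.375 -0.927 -0.002]
rotvec deg [44.   -0.13  0.06] shift in target axes [   3.36  -10.97 -105.3 ]
shift cm [  3.55  65.25 -83.37]
```

Run:
```python
from plan import *
p,r,o=st(); t=fw(-.296,.266,.16)+[0,0,.04]; d=(t-p); n=30
for i in range(20):
    ri=r*R.from_rotvec([np.radians(-6.8*i),0,0]); print(i,(ri.inv().apply(d/n)*100).round(1))
```

```text
0 [-0.   2.2 -2.8]
1 [-0.   2.5 -2.5]
2 [-0.   2.8 -2.2]
3 [-0.   3.  -1.8]
4 [-0.   3.2 -1.5]
5 [-0.   3.4 -1.1]
6 [-0.   3.5 -0.7]
7 [-0.   3.5 -0.3]
8 [-0.   3.5  0.2]
9 [-0.   3.5  0.6]
10 [-0.   3.4  1. ]
11 [-0.   3.3  1.4]
12 [-0.   3.1  1.7]
13 [-0.   2.8  2.1]
14 [-0.   2.6  2.4]
15 [-0.   2.3  2.7]
16 [-0.   1.9  3. ]
17 [-0.   1.6  3.2]
18 [-0.   1.2  3.3]
19 [-0.   0.8  3.4]
```

```bash
python3 -m crank '0 2.2 -2.8 -6.8 0 0 8.5;0 2.5 -2.5 -6.8 0 0 8.5;0 2.8 -2.2 -6.8 0 0 8.5;0 3 -1.8 -6.8 0 0 8.5;0 3.2 -1.5 -6.8 0 0 8.5;0 3.4 -1.1 -6.8 0 0 8.5;0 3.5 -0.7 -6.8 0 0 8.5;0 3.5 -0.3 -6.8 0 0 8.5;0 3.5 0.2 -6.8 0 0 8.5;0 3.5 0.6 -6.8 0 0 8.5'
python3 -m crank '0 3.4 1 -6.8 0 0 8.5;0 3.3 1.4 -6.8 0 0 8.5;0 3.1 1.7 -6.8 0 0 8.5;0 2.8 2.1 -6.8 0 0 8.5;0 2.6 2.4 -6.8 0 0 8.5;0 2.3 2.7 -6.8 0 0 8.5;0 1.9 3 -6.8 0 0 8.5;0 1.6 3.2 -6.8 0 0 8.5;0 1.2 3.3 -6.8 0 0 8.5;0 0.8 3.4 -6.8 0 0 8.5'
python3 -c "
from plan import *
to(fw(-.296,.266,.16),YAW+np.pi/2); print(st()[2]['q'])"
```

```text
clock: 0.93
ee_pos: [0.342, -0.2605, 0.1945]
orientation: [-0.002, 0.707, 0.002, 0.707]
contact_force: [0.3, -0.3, 0.8]
gripper_width: 0.991
clock: 1.77
ee_pos: [0.4388, 0.0795, 0.1947]
orientation: [-0.398, 0.585, 0.397, 0.585]
contact_force: [0.9, -0.1, 0.7]
gripper_width: 1.0
clock 1.77 p [0.4388 0.0795 0.1947] fix [-0.2598 -0.0823  0.1947] grip 1.00 F [ 0.9 -0.1  0.7]
axes x [-0.    -0.001 -1.   ] y [-0.93   0.368 -0.   ] z [ 0.368  0.93  -0.001]
rotvec deg [ 0.33 -0.03  0.01] shift in target axes [ 3.47  3.62 34.83]
shift cm [ 3.45  3.42 34.85]
[ 0.44005711  0.0270425  -0.71111126  2.03641289  0.02054054  1.08494517
  0.91306662]
```

```bash
python3 -m crank '0 0.4 3.9 0 0 0 8.5;0 0.4 3.9 0 0 0 8.5;0 0.4 3.9 0 0 0 8.5;0 0.4 3.9 0 0 0 8.5;0 0.4 3.9 0 0 0 8.5;0 0.4 3.9 0 0 0 8.5;0 0.4 3.9 0 0 0 8.5;0.8 0.3 3.8 0 0 0 8.5;1.5 0.3 3.7 0 0 0 8.5;1.5 0 0 0 0 0 8.5'
python3 -c "
from plan import *
to(fw(-.296,.266,.008),YAW+np.pi/2); print(st()[2]['q']); snap('top','top1');snap('side','side1');crop('top1',150,150,280,270,6,'c8');crop('side1',200,180,330,290,6,'c9')"
```

```text
clock: 2.6
ee_pos: [0.5356, 0.423, 0.1559]
orientation: [-0.395, 0.583, 0.401, 0.586]
contact_force: [-1.0, 1.5, -0.1]
gripper_width: 0.994
clock 2.60 p [0.5356 0.423  0.1559] fix [-0.2983  0.2725  0.1559] grip 0.99 F [-1.   1.5 -0.1]
axes x [-0.002  0.009 -1.   ] y [-0.93   0.367  0.005] z [0.367 0.93  0.008]
rotvec deg [ 0.43  0.44 -0.28] shift in target axes [14.79 -0.23 -0.65]
shift cm [14.78 -0.3  -0.76]
[-0.18677732  0.5946709  -0.76041399  1.51994401  0.42076513  1.19234631
  0.17960222]
```

View pics/c8.png

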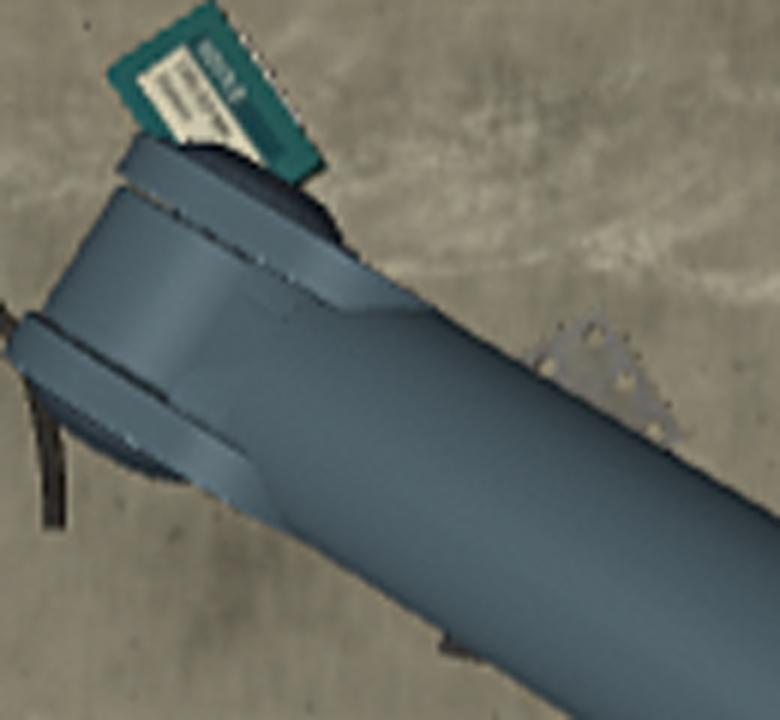

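View pics/c9.png

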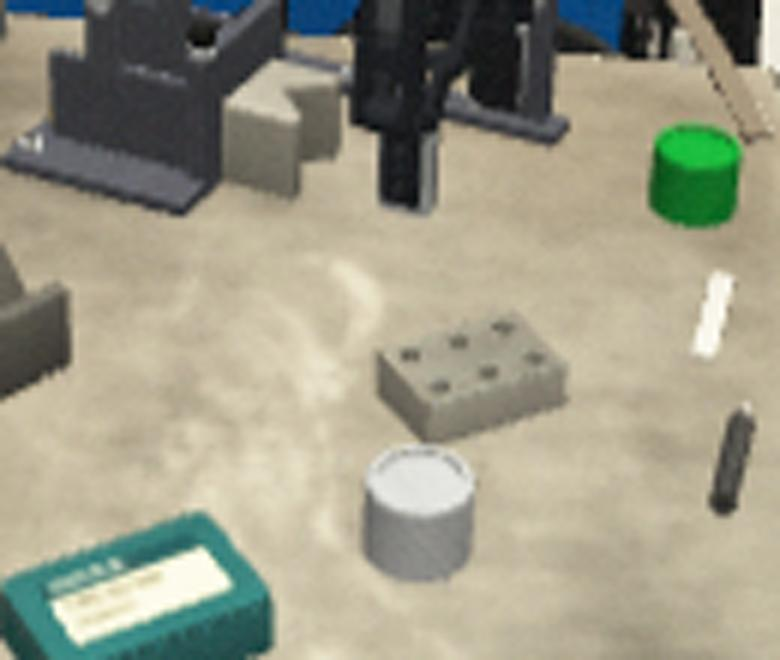

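```bash
python3 -m crank '2 0 0 0 0 0 8.5;2.5 0 0 0 0 0 8.5;2.5 0 0 0 0 0 8.5;2 0 0 0 0 0 8.5;0.5 0 0 0 0 0 8.5;0 0 0 0 0 0 8.5;0 0 0 0 0 0 8.5;0 0 0 0 0 0 8.5;0 0 0 0 0 0 8.5;0 0 0 0 0 0 8.5'
python3 -c "
from plan import *
to(fw(-.296,.266,.008),YAW+np.pi/2); snap('top','top2');snap('side','side2');crop('top2',150,150,280,270,6,'c8');crop('side2',200,180,330,290,6,'c9')"
```

```text
clock: 3.53
ee_pos: [0.5385, 0.4143, 0.0638]
orientation: [-0.396, 0.585, 0.396, 0.587]
contact_force: [0.2, -0.7, 0.4]
gripper_width: 0.998
clock 3.53 p [0.5385 0.4143 0.0638] fix [-0.2923  0.2655  0.0638] grip 1.00 F [ 0.2 -0.7  0.4]
axes x [ 0.002  0.002 -1.   ] y [-0.927  0.374 -0.002] z [0.374 0.927 0.003]
rotvec deg [-0.01  0.15  0.09] shift in target axes [5.58 0.37 0.05]
shift cm [5.58 0.38 0.04]
```

View pics/c9.png

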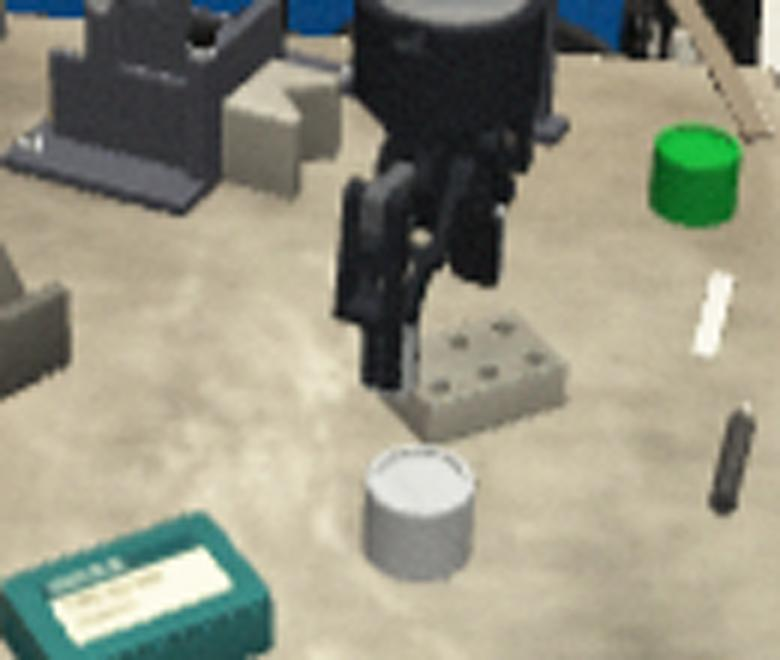

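```bash
python3 -m crank '0.5 0.5 0.1 0 0 0 8.5;1 0 0 0 0 0 8.5;1 0 0 0 0 0 8.5;1 0 0 0 0 0 8.5;1 0 0 0 0 0 8.5;0.8 0 0 0 0 0 8.5;0.2 0 0 0 0 0 8.5;0 0 0 0 0 0 8.5;0 0 0 0 0 0 8.5;0 0 0 0 0 0 8.5'
python3 -c "
from plan import *
to(fw(-.296,.266,.008),YAW+np.pi/2); snap('side','side2');crop('side2',200,180,330,290,6,'c9')"
```

```text
clock: 4.47
ee_pos: [0.5338, 0.4168, 0.0076]
orientation: [-0.396, 0.586, 0.396, 0.587]
contact_force: [-0.4, -0.2, 1.4]
gripper_width: 0.992
clock 4.47 p [0.5338 0.4168 0.0076] fix [-0.2977  0.266   0.0076] grip 0.99 F [-0.4 -0.2  1.4]
axes x [ 0.001  0.001 -1.   ] y [-0.927  0.374 -0.001] z [0.374 0.927 0.001]
rotvec deg [-0.01  0.07  0.03] shift in target axes [-0.04 -0.17 -0.  ]
shift cm [-0.04 -0.17 -0.  ]
```

View pics/c9.png

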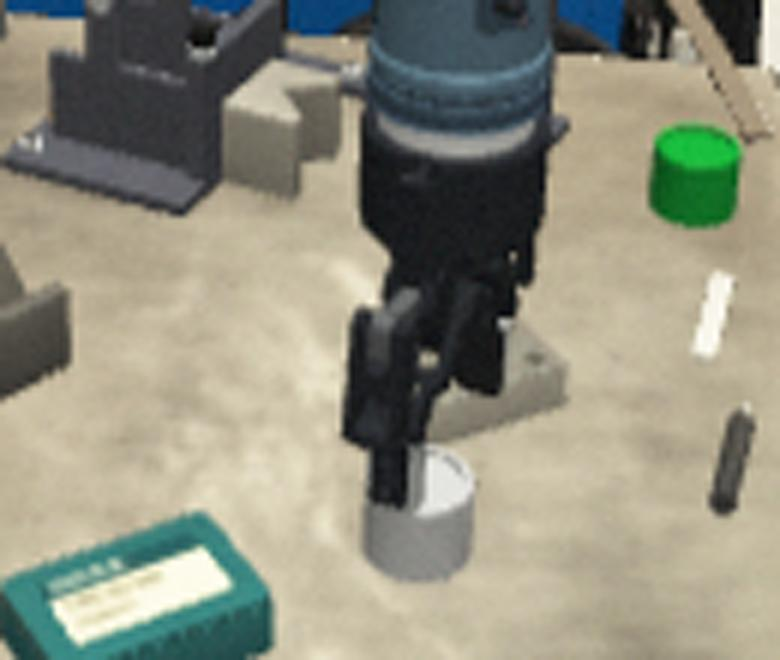

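```bash
python3 -m crank '0 0 0 0 0 0 7;0 0 0 0 0 0 6;0 0 0 0 0 0 5.2;0 0 0 0 0 0 4.6;0 0 0 0 0 0 4.4;0 0 0 0 0 0 4.3;0 0 0 0 0 0 4.3;0 0 0 0 0 0 4.3;0 0 0 0 0 0 4.3;0 0 0 0 0 0 4.3'
python3 -c "
from plan import *
to(fw(-.19,.19,.008),YAW+np.pi/2); snap('side','side2');crop('side2',200,180,330,290,6,'c9')"
```

```text
clock: 5.35
ee_pos: [0.5333, 0.4162, 0.0069]
orientation: [-0.396, 0.586, 0.396, 0.586]
contact_force: [-0.2, 1.0, 0.2]
gripper_width: 0.503
clock 5.35 p [0.5333 0.4162 0.0069] fix [-0.2979  0.2653  0.0069] grip 0.50 F [-0.2  1.   0.2]
axes x [-0. -0. -1.] y [-0.928  0.374  0.   ] z [ 0.374  0.928 -0.   ]
rotvec deg [-0.01 -0.   -0.  ] shift in target axes [ -0.11 -10.79  -7.53]
shift cm [ -0.11 -10.79  -7.53]
```

View pics/c9.png

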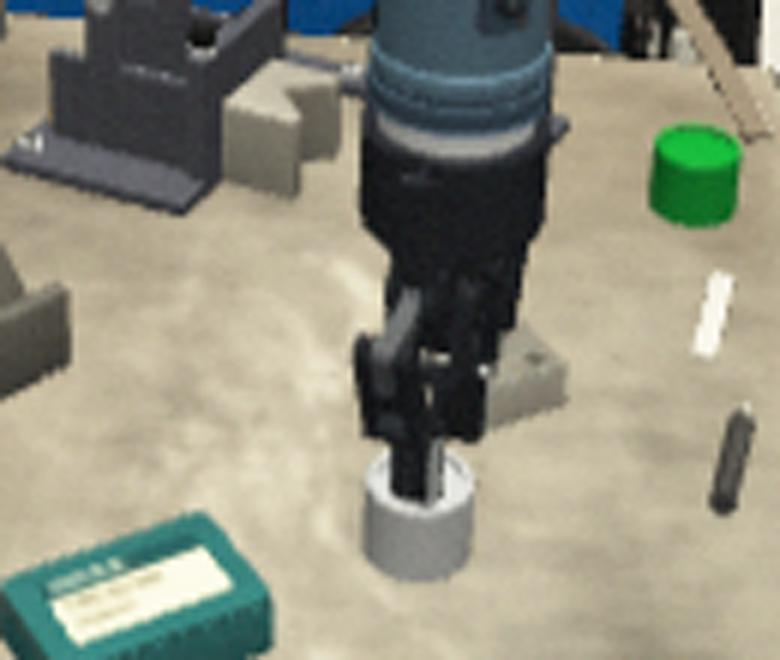

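```bash
python3 -c "
from plan import *
S=load('side2')
for y in (.265,.2865,.292,.2435):
  for z in (.0,.007,.02,.04,.05): print(y,z,((proj(S,fw(-.298,y,z))+.5-[200,180])*6).round(0))
print(st()[2]['gripper_width'])
snap('top','top2');crop('top2',150,150,280,270,6,'c8')
crop('side2',240,225,300,285,10,'c9')
"
```

```text
0.265 0.0 [439. 549.]
0.265 0.007 [440. 537.]
0.265 0.02 [441. 513.]
0.265 0.04 [443. 476.]
0.265 0.05 [444. 458.]
0.2865 0.0 [419. 578.]
0.2865 0.007 [420. 566.]
0.2865 0.02 [421. 542.]
0.2865 0.04 [423. 505.]
0.2865 0.05 [424. 486.]
0.292 0.0 [414. 586.]
0.292 0.007 [415. 573.]
0.292 0.02 [416. 549.]
0.292 0.04 [418. 512.]
0.292 0.05 [419. 493.]
0.2435 0.0 [458. 521.]
0.2435 0.007 [459. 509.]
0.2435 0.02 [460. 485.]
0.2435 0.04 [462. 449.]
0.2435 0.05 [464. 430.]
0.5078856046908891
```

View pics/c9.png

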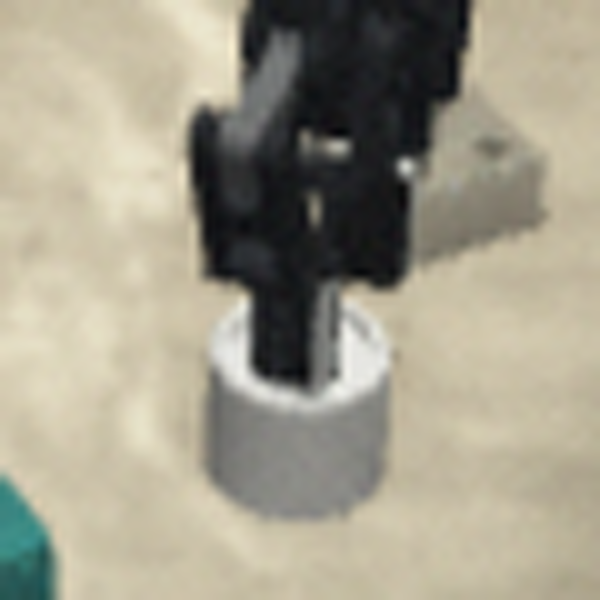

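View pics/c8.png

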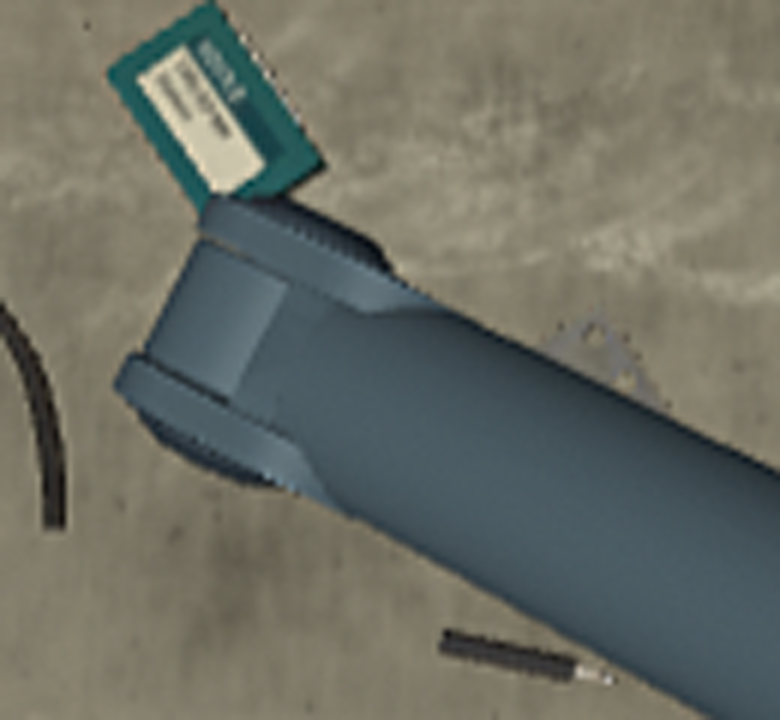

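```bash
python3 -c "
from plan import *
S=load('side2')
for nm,x,y0,z0 in (('z64',-.2923,.2655,.0638),('top1',-.2983,.2725,.1559)):
 for dy in (-.057,-.0425,.0425,.057):
  for dz in (0,.013): print(nm,dy,dz,((proj(S,fw(x,y0+dy,z0+dz))+.5-[200,180])*6).round(0))
"
```

```text
z64 -0.057 0 [484. 359.]
z64 -0.057 0.013 [485. 335.]
z64 -0.0425 0 [471. 376.]
z64 -0.0425 0.013 [472. 352.]
z64 0.0425 0 [391. 484.]
z64 0.0425 0.013 [392. 459.]
z64 0.057 0 [377. 504.]
z64 0.057 0.013 [378. 479.]
top1 -0.057 0 [501. 193.]
top1 -0.057 0.013 [503. 167.]
top1 -0.0425 0 [488. 209.]
top1 -0.0425 0.013 [490. 183.]
top1 0.0425 0 [405. 310.]
top1 0.0425 0.013 [406. 283.]
top1 0.057 0 [390. 329.]
top1 0.057 0.013 [391. 301.]
```

```bash
python3 -m crank '-0.5 0 0 0 0 0 8.5;0 0 0 0 0 0 8.5;0 0 0 0 0 0 8.5;0 0 0 0 0 0 8.5;0 0 0 0 0 0 8.5;0.5 0 0 0 0 0 8.5;0.5 0 0 0 0 0 8.5;0.5 0 0 0 0 0 8.5;0.5 0 0 0 0 0 8.5;0 0 0 0 0 0 8.5'
python3 -c "
from plan import *
to(fw(-.296,.266,.0),YAW+np.pi/2); snap('side','side3');crop('side3',200,180,330,290,6,'c10')"
```

```text
clock: 6.28
ee_pos: [0.5323, 0.4151, -0.0102]
orientation: [-0.396, 0.587, 0.396, 0.585]
contact_force: [-0.2, 0.2, -0.1]
gripper_width: 0.994
clock 6.28 p [ 0.5323  0.4151 -0.0102] fix [-0.2984  0.2639 -0.0102] grip 0.99 F [-0.2  0.2 -0.1]
axes x [-0.002 -0.002 -1.   ] y [-0.928  0.374  0.001] z [ 0.374  0.928 -0.003]
rotvec deg [-0.   -0.17 -0.08] shift in target axes [-1.02 -0.24  0.21]
shift cm [-1.02 -0.24  0.21]
```

View pics/c10.png

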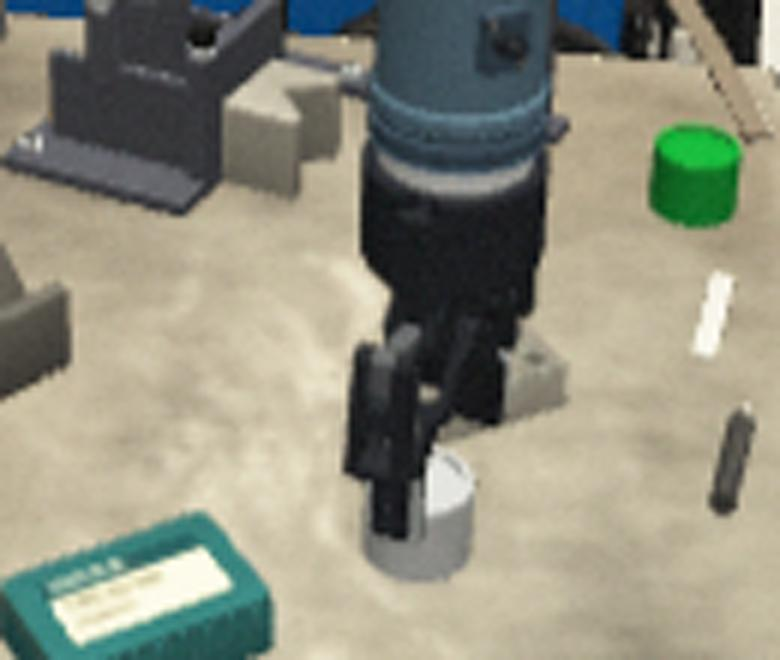

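```bash
python3 -m crank '0.5 -0.2 0.2 0 0 0 8.5;0.5 0 0 0 0 0 8.5;0.5 0 0 0 0 0 8.5;0.5 0 0 0 0 0 8.5;0 0 0 0 0 0 8.5;0 0 0 0 0 0 8.5;0 0 0 0 0 0 8.5;0 0 0 0 0 0 8.5;0 0 0 0 0 0 8.5;0 0 0 0 0 0 8.5'
python3 -c "
from plan import *
to(fw(-.296,.266,-.03),YAW+np.pi/2); snap('side','side3');crop('side3',200,180,330,290,6,'c10')"
```

```text
clock: 7.17
ee_pos: [0.5361, 0.4176, -0.0277]
orientation: [-0.396, 0.586, 0.396, 0.586]
contact_force: [0.4, -1.3, 0.8]
gripper_width: 0.998
clock 7.17 p [ 0.5361  0.4176 -0.0277] fix [-0.2958  0.2676 -0.0277] grip 1.00 F [ 0.4 -1.3  0.8]
axes x [ 0.001  0.    -1.   ] y [-0.928  0.374 -0.   ] z [0.374 0.928 0.001]
rotvec deg [-0.    0.03  0.02] shift in target axes [ 0.23  0.02 -0.16]
shift cm [ 0.23  0.02 -0.16]
```

View pics/c10.png

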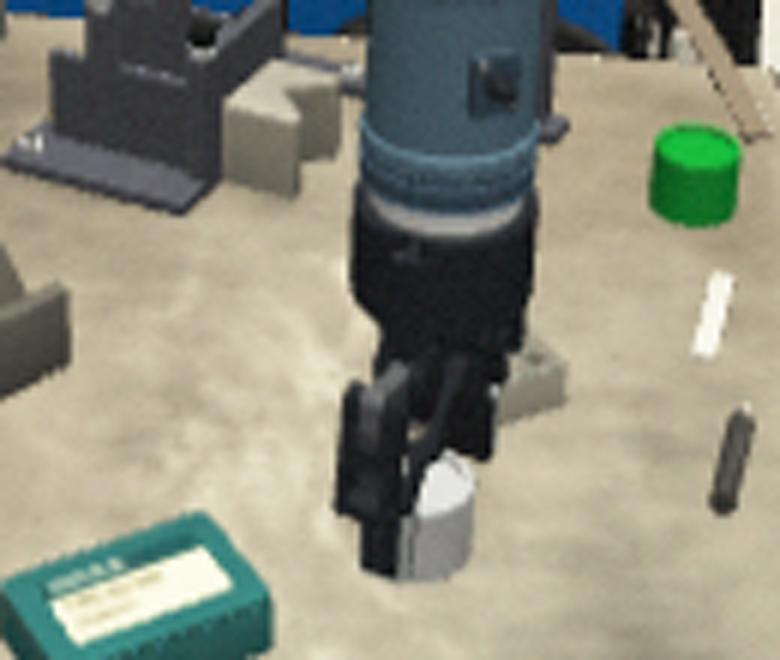

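```bash
python3 -m crank '0.4 0 -0.1 0 0 0 7;0 0 0 0 0 0 6;0 0 0 0 0 0 5.4;0 0 0 0 0 0 4.9;0 0 0 0 0 0 4.6;0 0 0 0 0 0 4.3;0 0 0 0 0 0 4.3;0 0 0 0 0 0 4.3;0 0 0 0 0 0 4.3;0 0 0 0 0 0 4.3'
python3 -c "
from plan import *
to(fw(-.19,.19,-.03),YAW+np.pi/2); snap('side','side3');crop('side3',200,180,330,290,6,'c10')"
```

```text
clock: 8.05
ee_pos: [0.5362, 0.4179, -0.0312]
orientation: [-0.395, 0.585, 0.396, 0.587]
contact_force: [1.2, 3.5, 2.7]
gripper_width: 0.55
clock 8.05 p [ 0.5362  0.4179 -0.0312] fix [-0.2959  0.268  -0.0312] grip 0.55 F [1.2 3.5 2.7]
axes x [ 0.002  0.003 -1.   ] y [-0.928  0.373 -0.   ] z [0.373 0.928 0.003]
rotvec deg [0.01 0.17 0.03] shift in target axes [ -0.12 -10.59  -7.8 ]
shift cm [ -0.14 -10.59  -7.8 ]
```

View pics/c10.png

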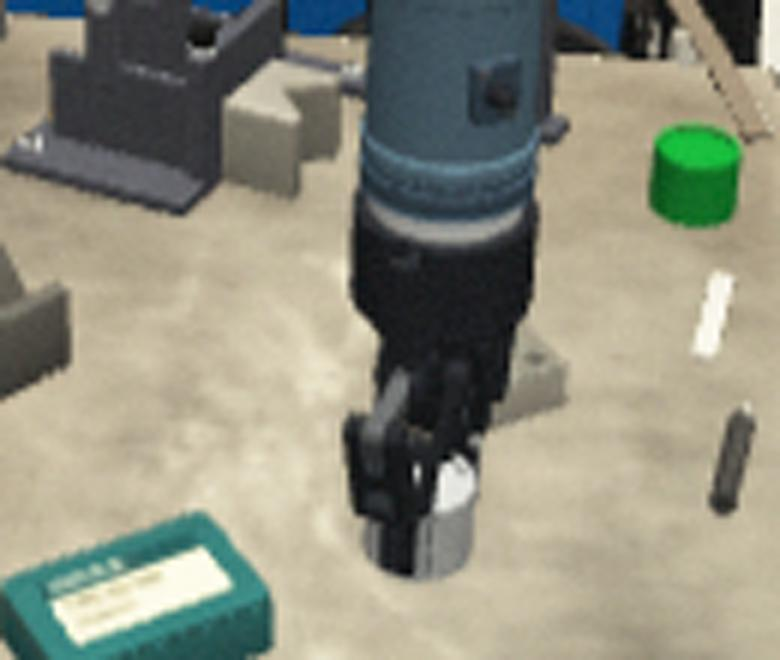

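```bash
python3 -m crank '0 -0.6 -0.2 0 0 0 4.3;0 -1 -0.3 0 0 0 4.3;0 -1 -0.3 0 0 0 4.3;0 -1 -0.3 0 0 0 4.3;0 -1 -0.3 0 0 0 4.3;0 -1 -0.4 0 0 0 4.3;0 -0.8 -1 0 0 0 4.3;0 -0.8 -1 0 0 0 4.3;0 -0.8 -1 0 0 0 4.3;0 -0.5 -0.5 0 0 0 4.3'
python3 -c "
from plan import *
to(fw(-.19,.19,-.03),YAW+np.pi/2); snap('side','side4');crop('side4',200,160,330,270,6,'c10')"
```

```text
clock: 8.93
ee_pos: [0.5928, 0.3376, -0.0312]
orientation: [-0.395, 0.586, 0.397, 0.586]
contact_force: [-2.6, 4.8, 4.9]
gripper_width: 0.546
clock 8.93 p [ 0.5928  0.3376 -0.0312] fix [-0.2133  0.2146 -0.0312] grip 0.55 F [-2.6  4.8  4.9]
axes x [-0.002  0.003 -1.   ] y [-0.928  0.373  0.003] z [0.373 0.928 0.002]
rotvec deg [ 0.06  0.13 -0.19] shift in target axes [-0.12 -2.33 -2.46]
shift cm [-0.13 -2.33 -2.46]
```

View pics/c10.png

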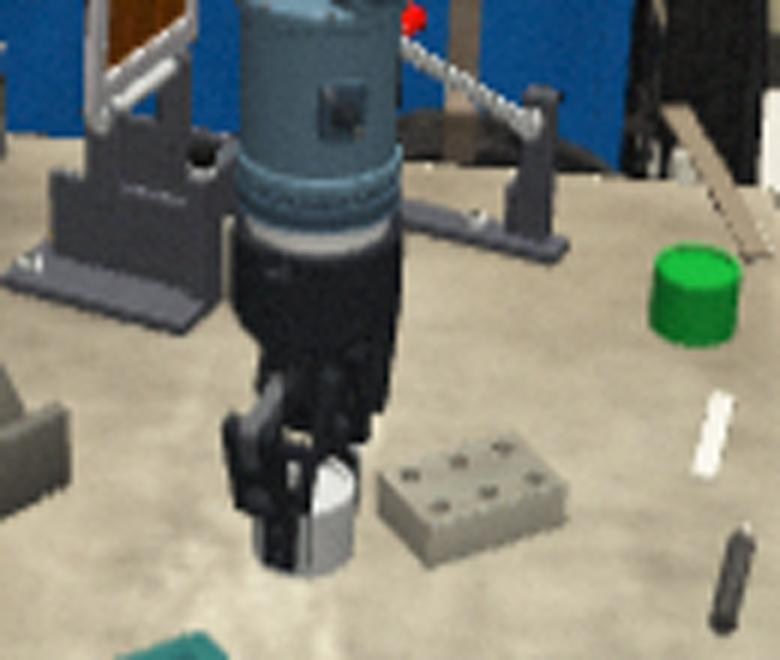

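```bash
python3 -m crank '0 -0.8 -0.8 0 0 0 4.3;0 -0.8 -1 0 0 0 4.3;0 -0.5 -1.2 0 0 0 4.3;0 -0.2 -1.4 0 0 0 4.3;0 0 -1.5 0 0 0 4.3;0 0 -1.5 0 0 0 4.3;0 0 -1.5 0 0 0 4.3;0 0 -1.5 0 0 0 4.3;0 0 -1.5 0 0 0 4.3;0 0 -1.5 0 0 0 4.3'
python3 -c "
from plan import *
to(fw(-.18,.0,-.03),YAW+np.pi/2)"
```

```text
clock: 9.82
ee_pos: [0.5664, 0.204, -0.0313]
orientation: [-0.395, 0.585, 0.396, 0.587]
contact_force: [3.2, 7.1, 4.2]
gripper_width: 0.545
clock 9.82 p [ 0.5664  0.204  -0.0313] fix [-0.188   0.0809 -0.0313] grip 0.54 F [3.2 7.1 4.2]
axes x [ 0.002  0.003 -1.   ] y [-0.928  0.373 -0.001] z [0.373 0.928 0.004]
rotvec deg [0.05 0.22 0.04] shift in target axes [-0.13 -0.8  -8.09]
shift cm [-0.16 -0.79 -8.09]
```

```bash
python3 -m crank '0 0 -1.4 0 0 0 4.3;0 0 -1.4 0 0 0 4.3;0 0 -1.4 0 0 0 4.3;0 0 -1.4 0 0 0 4.3;0 0 -1.2 0 0 0 4.3;0 0 -0.7 0 0 0 4.3;0 0 -0.2 0 0 0 4.3;0 0 0 0 0 0 4.3;0 0 0 0 0 0 4.3;0 0 0 0 0 0 4.3'
python3 -c "
from plan import *
to(fw(-.129,.0,-.03),YAW+np.pi/2); snap('side','side5');crop('side5',220,130,320,230,6,'c10'); snap('top','top5');crop('top5',270,110,400,240,5.5,'c11')"
```

```text
clock: 10.65
ee_pos: [0.5376, 0.1313, -0.0313]
orientation: [-0.396, 0.586, 0.395, 0.586]
contact_force: [1.2, 2.5, 6.4]
gripper_width: 0.545
clock 10.65 p [ 0.5376  0.1313 -0.0313] fix [-0.1874  0.0026 -0.0313] grip 0.55 F [1.2 2.5 6.4]
axes x [ 0.001  0.    -1.   ] y [-0.927  0.374 -0.001] z [0.374 0.927 0.001]
rotvec deg [-0.04  0.04  0.04] shift in target axes [-0.13 -5.84 -0.26]
shift cm [-0.13 -5.84 -0.26]
```

View pics/c10.png

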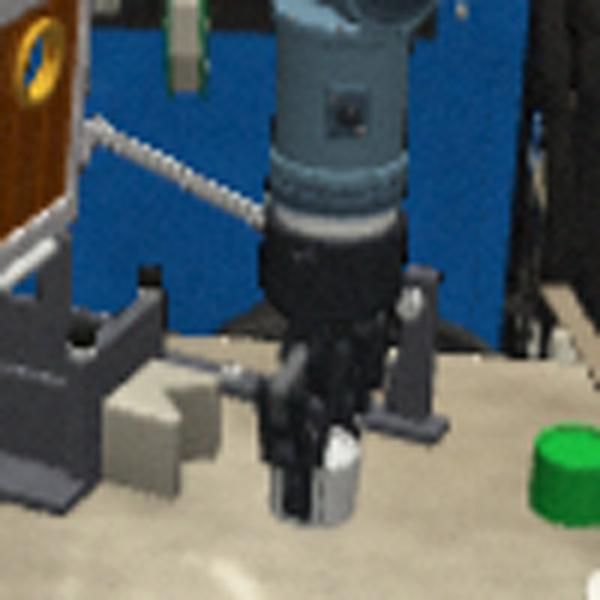

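View pics/c11.png

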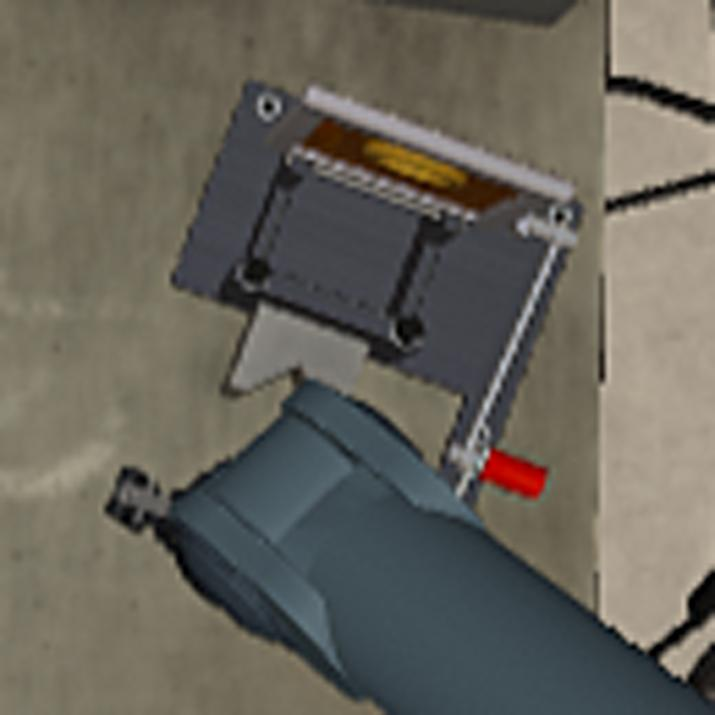

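```bash
python3 -c "
from plan import *
S=load('side5')
for x,y in ((-.1825,.0026),(-.1825,-.004),(-.1745,.0026)):
  for z in (0,.04): print(x,y,z,((proj(S,fw(x,y,z))+.5-[220,130])*6).round(0))
# silhouettes: vertical edges
import numpy as np
P=fw(-.1825,.0026,0)
for z in (0,.04):
  q=np.array([proj(S,P+[.024*np.cos(a),.024*np.sin(a),z]) for a in np.linspace(0,6.28,60)]);q=(q+.5-[220,130])*6;print(z,q.min(0),q.max(0))
"
```

```text
-0.1825 0.0026 0 [317. 508.]
-0.1825 0.0026 0.04 [320. 445.]
-0.1825 -0.004 0 [321. 502.]
-0.1825 -0.004 0.04 [324. 440.]
-0.1745 0.0026 0 [303. 504.]
-0.1745 0.0026 0.04 [306. 442.]
0 [273.07488041 485.49876677] [360.22166793 531.21832718]
0.04 [275.37054715 423.19506592] [363.80620765 467.43873135]
```

```bash
python3 -m crank '0 -0.4 -0.1 0 0 0 4.3;0 -0.7 -0.1 0 0 0 4.3;0 -0.8 0 0 0 0 4.3;0 -0.8 0 0 0 0 4.3;0 -0.8 0 0 0 0 4.3;0 -0.7 0 0 0 0 4.3;0 -0.5 0 0 0 0 4.3;0 -0.3 0 0 0 0 4.3;0 0 0 0 0 0 4.3;0 0 0 0 0 0 4.3'
python3 -c "
from plan import *
to(fw(-.1295,.0,-.03),YAW+np.pi/2)"
```

```text
clock: 11.58
ee_pos: [0.5731, 0.116, -0.0311]
orientation: [-0.394, 0.589, 0.401, 0.581]
contact_force: [-15.3, 5.7, 24.2]
gripper_width: 0.551
clock 11.58 p [ 0.5731  0.116  -0.0311] fix [-0.1488  0.0017 -0.0311] grip 0.55 F [-15.3   5.7  24.2]
axes x [-0.016  0.001 -1.   ] y [-0.929  0.369  0.015] z [ 0.369  0.929 -0.005]
rotvec deg [ 0.28 -0.28 -0.85] shift in target axes [-0.11 -1.93 -0.17]
shift cm [-0.13 -1.93 -0.18]
```

```bash
python3 -c "
from plan import *
snap('side','side6');crop('side6',220,110,320,230,6,'c10'); snap('top','top6');crop('top6',270,110,400,240,5.5,'c11')"
```

```text
(no output)
```

View pics/c10.png

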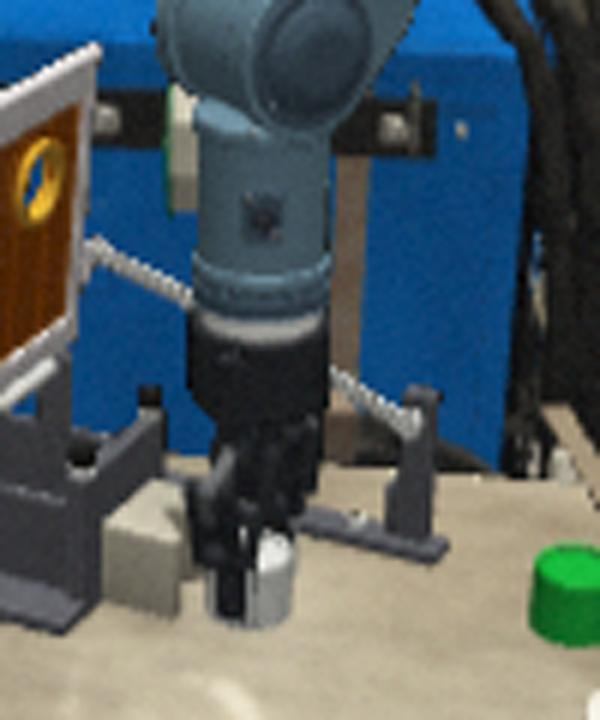

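View pics/c11.png

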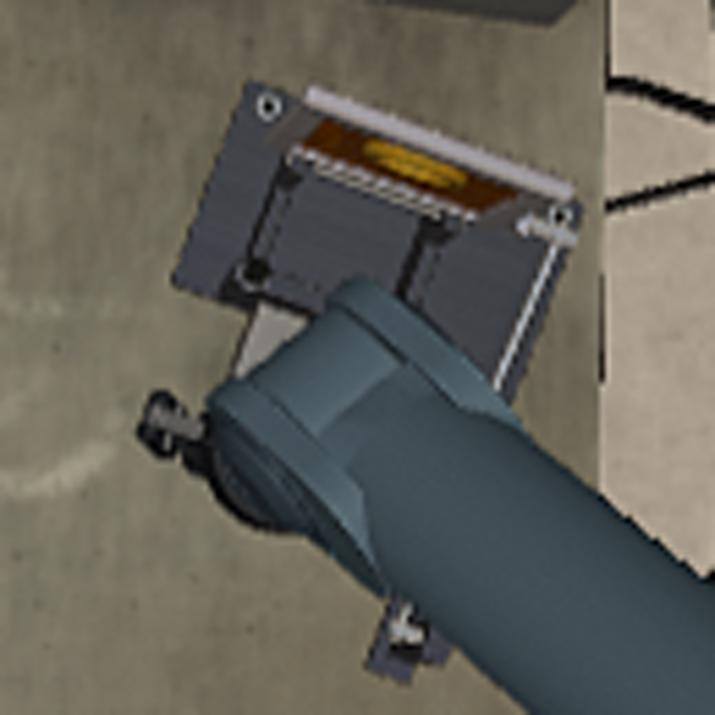

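```bash
python3 -c "
from plan import *
S=load('side6')
for x,y in ((-.128,.038),(-.138,.038),(-.158,.038)):
  for z in (0.01,.02,.03,.04,.05): print(x,y,z,((proj(S,fw(x,y,z))+.5-[220,110])*6).round(0))
crop('side6',240,180,275,220,16,'c12')
print(load('side6')['position'])
"
```

```text
-0.128 0.038 0.01 [200. 618.]
-0.128 0.038 0.02 [200. 602.]
-0.128 0.038 0.03 [200. 587.]
-0.128 0.038 0.04 [201. 571.]
-0.128 0.038 0.05 [201. 554.]
-0.138 0.038 0.01 [216. 623.]
-0.138 0.038 0.02 [217. 607.]
-0.138 0.038 0.03 [217. 591.]
-0.138 0.038 0.04 [217. 575.]
-0.138 0.038 0.05 [218. 559.]
-0.158 0.038 0.01 [250. 632.]
-0.158 0.038 0.02 [250. 616.]
-0.158 0.038 0.03 [251. 600.]
-0.158 0.038 0.04 [251. 584.]
-0.158 0.038 0.05 [252. 567.]
[0.53875072 1.21216082 0.66123899]
```

View pics/c12.png

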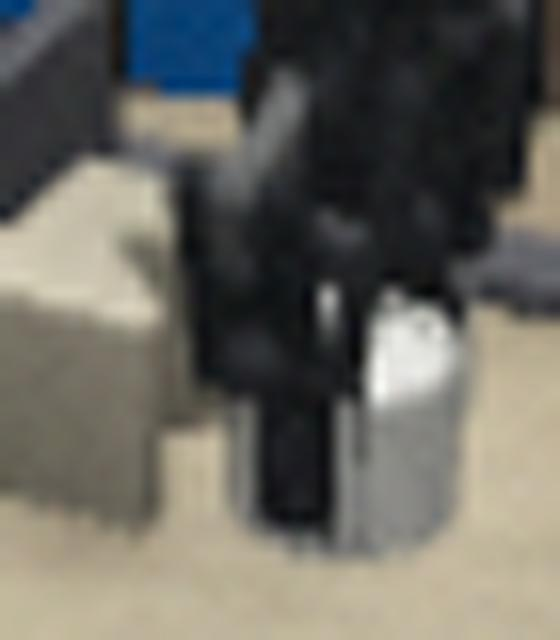

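```bash
python3 -m crank '0 0.4 0 0 0 0 4.3;0 0.4 0 0 0 0 4.3;0 0.4 0 0 0 0 4.3;0 0.4 0 0 0 0 4.3;0 0.2 0 0 0 0 4.3;0 0 0 0 0 0 4.3;0 0 0 0 0 0 4.3;0 0 0 0 0 0 4.3;0 0 0 0 0 0 4.3;0 0 0 0 0 0 4.3'
python3 -c "
from plan import *
to(fw(-.1295,.0,-.03),YAW+np.pi/2);snap('side','side7');crop('side7',220,130,320,230,6,'c10')"
```

```text
clock: 12.52
ee_pos: [0.5684, 0.1153, -0.0313]
orientation: [-0.396, 0.586, 0.394, 0.587]
contact_force: [4.2, -0.2, 6.3]
gripper_width: 0.547
clock 12.52 p [ 0.5684  0.1153 -0.0313] fix [-0.1529 -0.0007 -0.0313] grip 0.55 F [ 4.2 -0.2  6.3]
axes x [ 0.003 -0.002 -1.   ] y [-0.927  0.376 -0.004] z [ 0.376  0.927 -0.   ]
rotvec deg [-0.14 -0.02  0.2 ] shift in target axes [-0.13 -2.34  0.07]
shift cm [-0.12 -2.34  0.08]
```

View pics/c10.png

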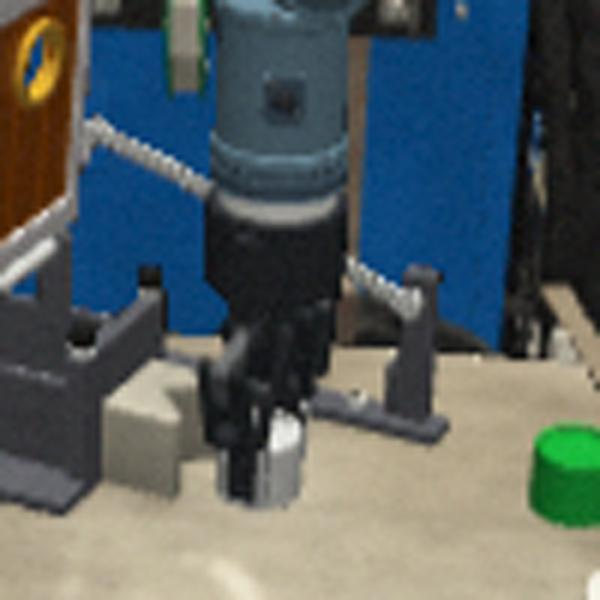

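```bash
python3 -m crank '0 0 0 0 0 0 5.2;0 0 0 0 0 0 6;0 0 0 0 0 0 6.4;0 0 0 0 0 0 6.4;0 0.5 0 0 0 0 6.4;0 0.9 0 0 0 0 6.4;0 0.9 0 0 0 0 6.4;-0.3 0.9 0 0 0 0 6.4;-0.4 0.6 0 0 0 0 6.4;0 0.2 0 0 0 0 6.4'
python3 -m crank '0 0 0 0 0 0 4;0 0 0 0 0 0 2.4;0 0 0 0 0 0 2.2;0 0 0 0 0 0 2.2;0 0 0 0 0 0 2.2;0 0 0 0 0 0 2.2;0 0 0 0 0 0 2.2;0 0 0 0 0 0 2.2;0 0 0 0 0 0 2.2;0 0 0 0 0 0 2.2'
python3 -c "
from plan import *
to(fw(-.1575,.0,-.025),YAW+np.pi/2);snap('side','side8');crop('side8',220,130,320,230,6,'c10'); snap('top','top8');crop('top8',270,110,400,240,5.5,'c11')"
```

```text
clock: 13.4
ee_pos: [0.5274, 0.1337, -0.0243]
orientation: [-0.396, 0.585, 0.396, 0.586]
contact_force: [-0.3, 0.4, 1.3]
gripper_width: 0.747
clock: 14.23
ee_pos: [0.5289, 0.1323, -0.0251]
orientation: [-0.396, 0.586, 0.396, 0.586]
contact_force: [0.5, 0.7, 0.5]
gripper_width: 0.26
clock 14.23 p [ 0.5289  0.1323 -0.0251] fix [-0.1959  0.0003 -0.0251] grip 0.26 F [0.5 0.7 0.5]
axes x [-0.  0. -1.] y [-0.928  0.374  0.   ] z [0.374 0.928 0.   ]
rotvec deg [-0.01  0.   -0.  ] shift in target axes [-0.01 -3.84 -0.03]
shift cm [-0.01 -3.84 -0.03]
```

View pics/c10.png

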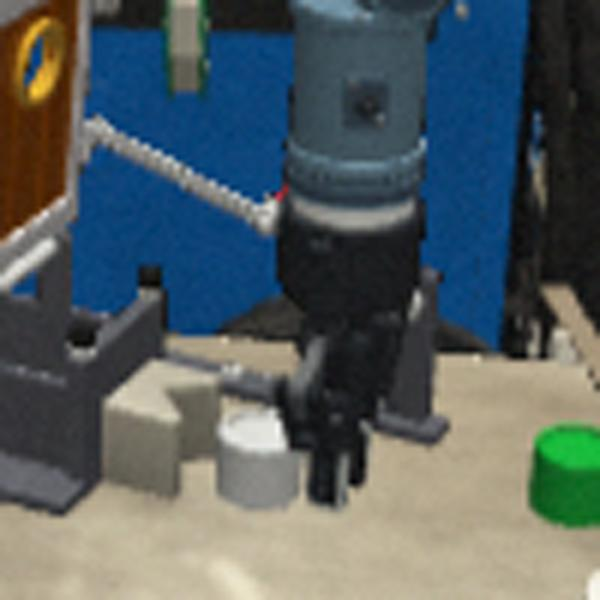

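View pics/c11.png

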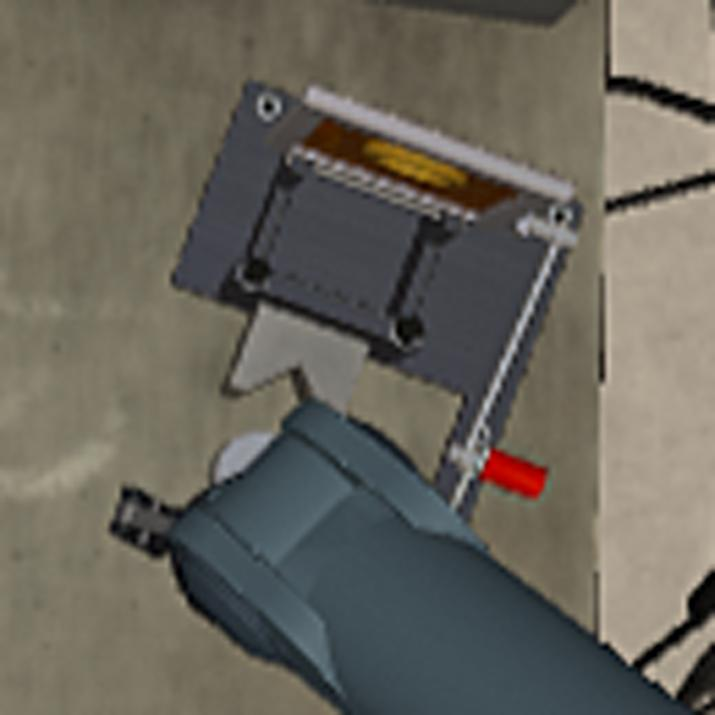

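```bash
python3 -m crank '0 -0.4 0 0 0 0 2.2;0 -0.5 0 0 0 0 2.2;0 -0.5 0 0 0 0 2.2;0 -0.5 0 0 0 0 2.2;0 -0.5 0 0 0 0 2.2;0 -0.4 0 0 0 0 2.2;0 -0.3 0 0 0 0 2.2;0 -0.1 0 0 0 0 2.2;0 0 0 0 0 0 2.2;0 0 0 0 0 0 2.2'
python3 -c "
from plan import *
to(fw(-.1575,.0,-.025),YAW+np.pi/2);snap('side','side9');crop('side9',220,130,320,230,6,'c10'); snap('top','top9');crop('top9',270,110,400,240,5.5,'c11')"
```

```text
clock: 15.17
ee_pos: [0.5585, 0.1207, -0.0253]
orientation: [-0.396, 0.586, 0.396, 0.586]
contact_force: [-2.7, 1.1, 0.7]
gripper_width: 0.258
clock 15.17 p [ 0.5585  0.1207 -0.0253] fix [-0.1642  0.0006 -0.0253] grip 0.26 F [-2.7  1.1  0.7]
axes x [-0.     0.001 -1.   ] y [-0.928  0.374  0.   ] z [0.374 0.928 0.   ]
rotvec deg [ 0.01  0.03 -0.02] shift in target axes [-0.03 -0.67 -0.06]
shift cm [-0.03 -0.67 -0.06]
```

View pics/c10.png

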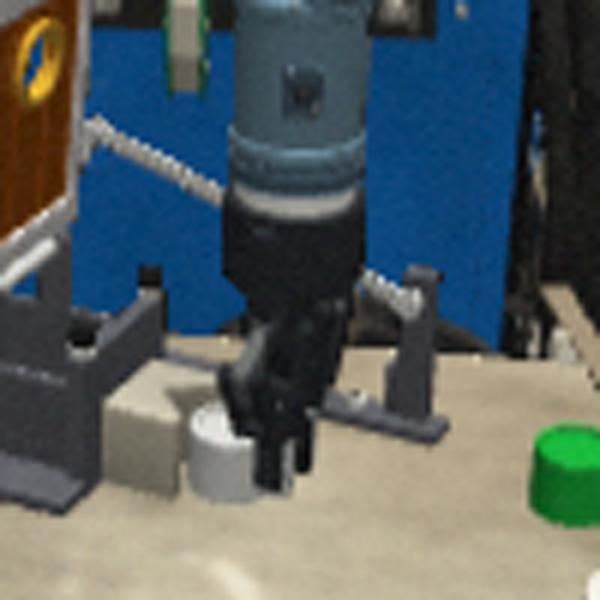

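View pics/c11.png

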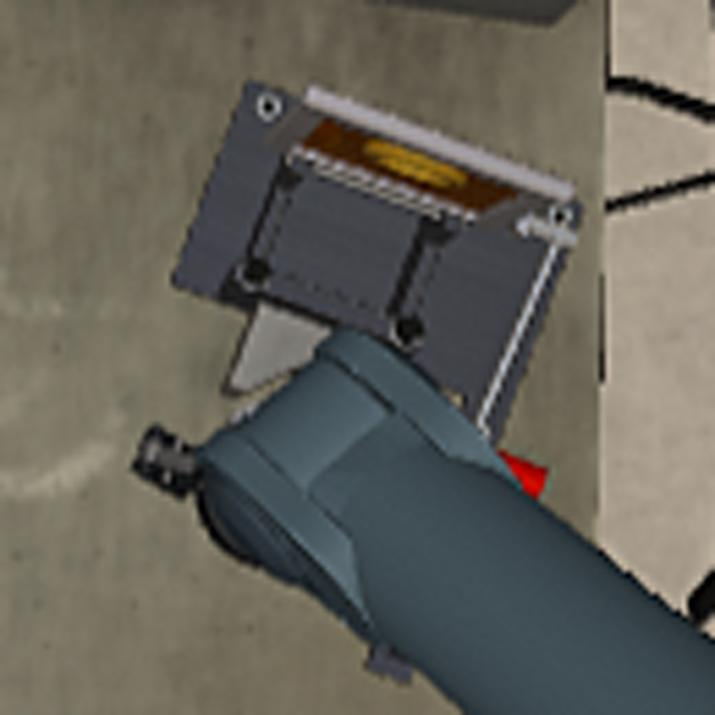

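```bash
python3 -m crank '0 -0.1 0 0 0 0 2.2;0 -0.1 0 0 0 0 2.2;0 -0.1 0 0 0 0 2.2;0 -0.1 0 0 0 0 2.2;0 -0.1 0 0 0 0 2.2;0 -0.1 0 0 0 0 2.2;0 0 0 0 0 0 2.2;0 0 0 0 0 0 2.2;0 0 0 0 0 0 2.2;0 0 0 0 0 0 2.2'
python3 -c "
from plan import *
to(fw(-.1575,.0,-.025),YAW+np.pi/2)"
```

```text
clock: 16.1
ee_pos: [0.5636, 0.118, -0.0253]
orientation: [-0.396, 0.586, 0.396, 0.586]
contact_force: [-5.1, 1.0, 0.2]
gripper_width: 0.254
clock 16.10 p [ 0.5636  0.118  -0.0253] fix [-0.1584  0.     -0.0253] grip 0.25 F [-5.1  1.   0.2]
axes x [-0.001 -0.    -1.   ] y [-0.928  0.374  0.001] z [ 0.374  0.928 -0.001]
rotvec deg [-0.   -0.04 -0.04] shift in target axes [-0.03 -0.09 -0.  ]
shift cm [-0.03 -0.09 -0.  ]
```

```bash
python3 -m crank '0 -0.1 0 0 0 0 2.2;0 -0.1 0 0 0 0 2.2;0 -0.1 0 0 0 0 2.2;0 -0.1 0 0 0 0 2.2;0 0 0 0 0 0 2.2;0 0 0 0 0 0 2.2;0 0 0 0 0 0 2.2;0 0 0 0 0 0 2.2;0 0 0 0 0 0 2.2;0 0 0 0 0 0 2.2'
python3 -c "
from plan import *
to(fw(-.1575,.0,-.025),YAW+np.pi/2)"
```

```text
clock: 16.93
ee_pos: [0.5635, 0.118, -0.0254]
orientation: [-0.395, 0.588, 0.397, 0.584]
contact_force: [-10.0, 1.5, 6.1]
gripper_width: 0.26
clock 16.93 p [ 0.5635  0.118  -0.0254] fix [-0.1584 -0.     -0.0254] grip 0.26 F [-10.    1.5   6.1]
axes x [-0.007 -0.    -1.   ] y [-0.928  0.373  0.006] z [ 0.373  0.928 -0.003]
rotvec deg [ 0.07 -0.18 -0.37] shift in target axes [-0.04 -0.09  0.  ]
shift cm [-0.04 -0.09  0.  ]
```

```bash
python3 -m crank '0 -0.1 0 0 0 0 2.2;0 -0.1 0 0 0 0 2.2;0 -0.1 0 0 0 0 2.2;0 -0.1 0 0 0 0 2.2;0 0 0 0 0 0 2.2;0 0 0 0 0 0 2.2;0 0 0 0 0 0 2.2;0 0 0 0 0 0 2.2;0 0 0 0 0 0 2.2;0 0 0 0 0 0 2.2'
python3 -c "
from plan import *
to(fw(-.1575,.0,-.025),YAW+np.pi/2);snap('side','side10');crop('side10',230,160,290,220,10,'c10')"
```

```text
clock: 17.77
ee_pos: [0.5634, 0.118, -0.0254]
orientation: [-0.394, 0.59, 0.399, 0.581]
contact_force: [-16.0, 4.0, 12.8]
gripper_width: 0.257
clock 17.77 p [ 0.5634  0.118  -0.0254] fix [-1.586e-01 -1.000e-04 -2.540e-02] grip 0.26 F [-16.    4.   12.8]
axes x [-0.014 -0.001 -1.   ] y [-0.928  0.371  0.012] z [ 0.371  0.928 -0.006]
rotvec deg [ 0.14 -0.33 -0.71] shift in target axes [-0.04 -0.11  0.01]
shift cm [-0.05 -0.11  0.01]
```

View pics/c10.png

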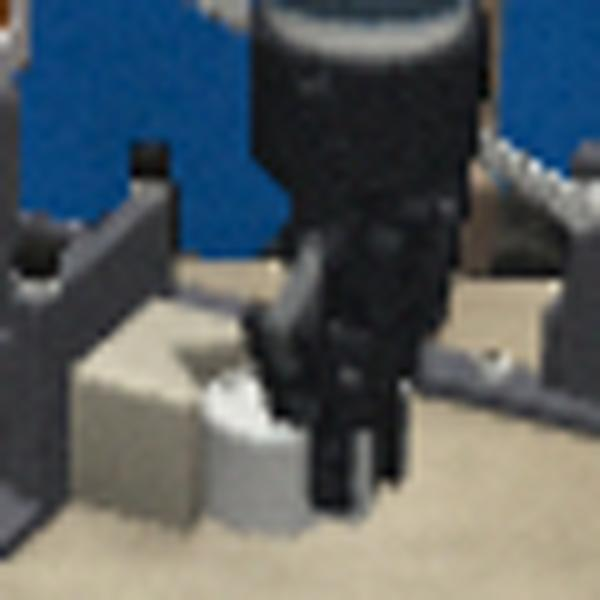

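```bash
python3 -c "
from plan import *
S=load('side10')
for x in (-.1245,-.13,-.14):
  P=fw(x,0,0)
  for z in (0,.04):
    q=np.array([proj(S,P+[.024*np.cos(a),.024*np.sin(a),z]) for a in np.linspace(0,6.28,60)]);q=(q+.5-[230,160])*10;print(x,z,q.min(0).round(),q.max(0).round())
for p in ((-.112,.03,0),(-.112,.03,.05),(-.067,.03,.05)): print(((proj(S,fw(*p))+.5-[230,160])*10).round())
"
```

```text
-0.1245 0 [201. 465.] [344. 539.]
-0.1245 0.04 [203. 363.] [348. 434.]
-0.13 0 [216. 469.] [359. 543.]
-0.13 0.04 [218. 366.] [363. 437.]
-0.14 0 [243. 476.] [386. 550.]
-0.14 0.04 [245. 373.] [390. 445.]
[200. 534.]
[201. 402.]
[ 79. 371.]
```

```bash
python3 -m crank '0 0.5 0 0 0 0 2.2;0 0.5 0 0 0 0 2.2;0 0.5 0 0 0 0 2.2;0 0.6 0 0 0 0 2.2;0 0.8 0 0 0 0 2.2;0 0.8 0 0 0 0 1.5;0 0.6 0 0 0 0 1;-1 0 0 0 0 0 0;-2 0 0 0 0 0 0;-3 0 0 0 0 0 0'
python3 -m crank '-3 0 0 0 0 0 0;-3 0 0 0 0 0 0;-3 0 0 0 0 0 0;-3 0 0 0 0 0 0;-2 1 -1 0 0 0 0;0 2 -2 0 0 0 0;0 3 -3 0 0 0 0;0 3 -3 0 0 0 0;0 3 -3 0 0 0 0;0 2 -2 0 0 0 0'
python3 -c "
from plan import *
to(fw(-.114,-.106,.17),YAW+np.pi/2);snap('side','side11');crop('side11',220,130,320,230,6,'c10'); snap('top','top11');crop('top11',305,155,345,195,18,'c11')"
```

```text
clock: 18.65
ee_pos: [0.5291, 0.1304, 0.0338]
orientation: [-0.395, 0.588, 0.397, 0.584]
contact_force: [1.2, -2.1, 0.6]
gripper_width: -0.002
clock: 19.48
ee_pos: [0.348, 0.0532, 0.1743]
orientation: [-0.396, 0.587, 0.395, 0.585]
contact_force: [-0.3, -0.8, 0.0]
gripper_width: 0.0
clock 19.48 p [0.348  0.0532 0.1743] fix [-0.3341 -0.1407  0.1743] grip 0.00 F [-0.3 -0.8  0. ]
axes x [-0.002 -0.003 -1.   ] y [-0.927  0.374  0.001] z [ 0.374  0.927 -0.003]
rotvec deg [-0.05 -0.17 -0.03] shift in target axes [  0.43 -22.01   3.47]
shift cm [  0.4  -22.01   3.49]
```

View pics/c10.png

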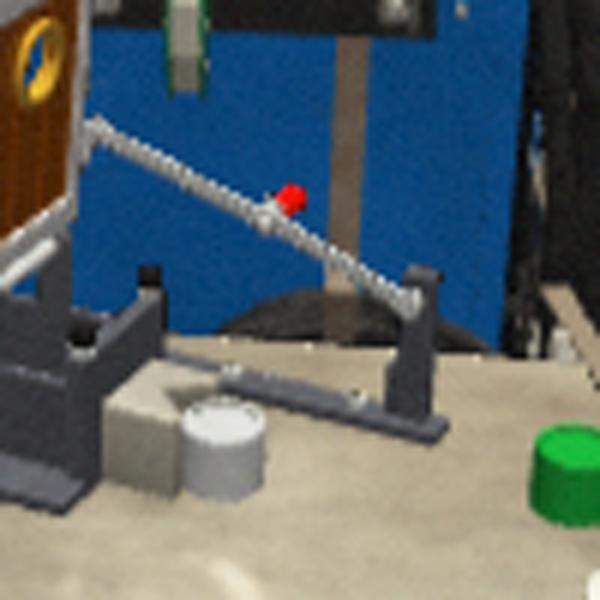

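View pics/c11.png

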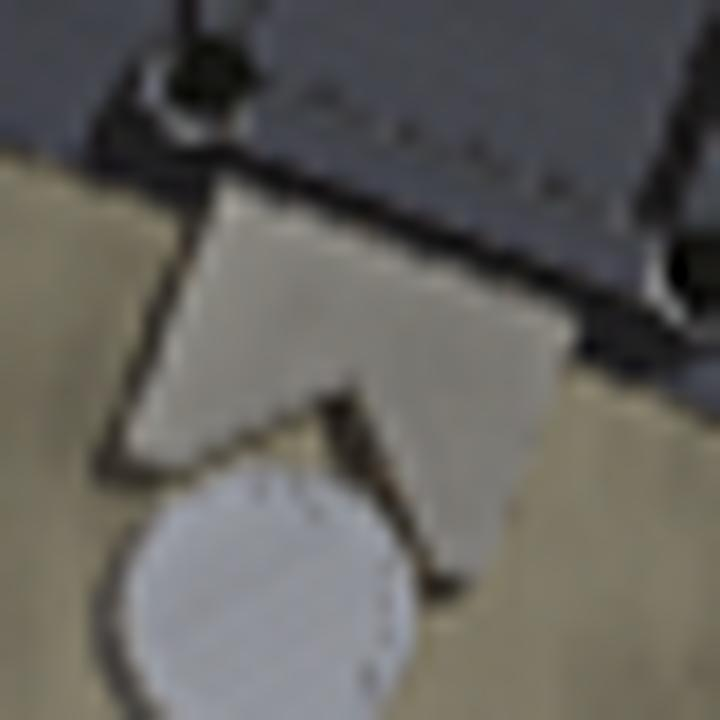

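View pics/side11.png

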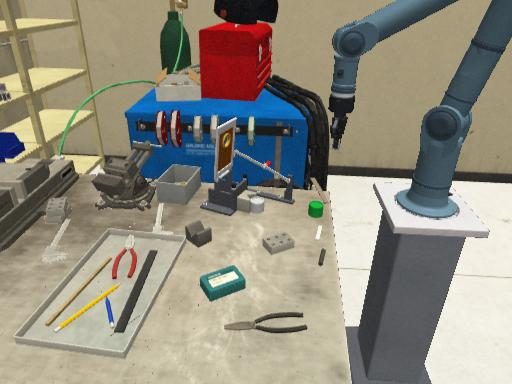

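```bash
python3 -c "
from plan import *
T=load('top11');S=load('side11')
P=fw(-.1245,0,0)
q=np.array([proj(T,P+[.024*np.cos(a),.024*np.sin(a),.04]) for a in np.linspace(0,6.28,60)]);q=(q+.5-[305,155])*18;print(q.min(0).round(),q.max(0).round())
for z in (0,.04):
  q=np.array([proj(S,P+[.024*np.cos(a),.024*np.sin(a),z]) for a in np.linspace(0,6.28,60)]);q=(q+.5-[220,130])*6;print(q.min(0).round(),q.max(0).round())
crop('top11',300,150,350,200,14,'c12')
print(((proj(T,fw(-.112,.03,.05))+.5-[305,155])*18).round(),((proj(T,fw(-.067,-.03,.05))+.5-[305,155])*18).round())
"
```

```text
[116. 445.] [423. 750.]
[181. 459.] [266. 503.]
[182. 398.] [269. 440.]
[125. 448.] [588. 319.]
```

View pics/c12.png

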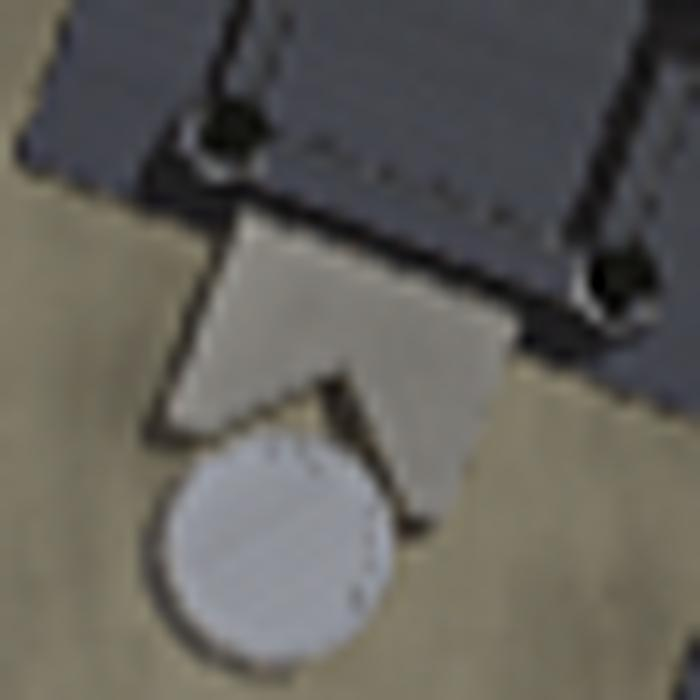

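```bash
cat > circ.py <<'E'
from plan import *
from scipy.ndimage import map_coordinates
from scipy.optimize import least_squares
def edges(img,c0,r0,angs,w=2.5):
    g=img.astype(float); out=[]
    for a in angs:
        rr=np.linspace(r0-w,r0+w,51); x=c0[0]+rr*np.cos(a); y=c0[1]+rr*np.sin(a)
        p=map_coordinates(g,[y,x],order=1); d=np.gradient(p); i=np.argmin(d); out.append((rr[i],p[0]-p[-1]))
    return out
def pipefit(name,z=.04):
    D=load(name); im=D['image']; g=im[:,:,0].astype(float) # blue
    P=fw(-.1245,0,z); c0=proj(D,P)
    return D,g,c0
D,g,c0=pipefit('top11'); print('pred centre',c0)
r0=.024*477/1.341
c=np.array(c0)
for it in range(4):
    angs=np.radians(np.arange(0,360,10)); e=edges(g,c,r0,angs)
    pts=np.array([c+r*np.array([np.cos(a),np.sin(a)]) for (r,h),a in zip(e,angs) if h>15]); 
    f=lambda x:np.hypot(pts[:,0]-x[0],pts[:,1]-x[1])-x[2]
    s=least_squares(f,[*c,r0],loss='soft_l1',f_scale=.3); c=s.x[:2]
print(s.x,r0,len(pts),np.abs(s.fun).max()); print('pos',atz(D,*c,.04),'fix',wf(atz(D,*c,.04)))
f2=lambda x:np.hypot(pts[:,0]-x[0],pts[:,1]-x[1])-r0
s=least_squares(f2,c,loss='soft_l1',f_scale=.3);print(s.x,'fix',wf(atz(D,*s.x,.04)))
E
python3 circ.py
python3 - <<'E'
import sys; sys.path.insert(0,'.')
from h import *
im=load('top11')['image'][175:195,308:336,0]; print('\n'.join(' '.join('%3d'%v for v in r) for r in im))
E
```

```text
pred centre [319.45086479 187.69159405]
[319.48495221 188.36289643   8.2281313 ] 8.536912751677853 36 1.432961957603954
pos [0.59312187 0.10527213 0.04      ] fix [-0.12624067 -0.00075965  0.04      ]
[319.49298424 188.31319482] fix [-0.12610102 -0.00073111  0.04      ]
 84  83  84  84  46  79 132 125 121 121 119 117 117 120 123 121 111 116 115 113 112 112 111 113 114 115 117 121
 81  81  85  76  51 120 128 122 120 120 118 117 119 121 111 104  82 114 115 112 113 113 113 112 114 114 118 120
 80  81  86  68  78 135 124 120 119 119 119 119 106 103  67  26  37 101 118 114 114 115 114 113 114 117 119 114
 82  81  81  49 113 134 125 122 123 121 107 103  75  70  77  31  38  73 122 117 113 114 114 115 114 116 114 104
 81  82  65  48 125 129 128 124 108 100  68  63  91  98 104  44  36  44 115 120 116 115 117 116 116 116 109 100
 84  85  47  45  76  98 114 108  78  74 107 105 104 101 105  63  32  37  80 125 118 115 117 117 117 117 112 101
 88  89  51  45  41  43  63  69 114 133 147 134 143 119 132  97  57  37  63 120 120 116 118 117 116 117 102 101
 94  90  79  71  65  73 111 125 145 163 159 1
[... 710 characters left out ...]
  64  83 103 102 101 103 104
102 100  73  92 150 154 150 149 150 154 155 153 152 154 151 152 155 156 148 164 100 107 106 101 101 102 103 103
102 101  71  75 144 156 151 153 155 154 153 154 153 152 154 154 155 155 138 157  98 102 103 101 101 101 102 101
103 103  75  63 136 163 155 153 152 152 155 153 152 155 156 154 156 148 158 137  97 102 102 100 100 101 101 102
106 104  90  61  93 160 157 153 154 154 153 155 154 154 154 156 155 124 153 109 100 103 102 101 100 100 102 102
105 105 106  70  75 139 161 159 153 155 156 155 154 154 156 155 156 135 134  99 104 104 103 103 101 101 102 104
104 106 105  91  65  89 142 161 159 158 154 154 155 156 155 156 156 145 111 103 105 104 103 101 103 102 101 102
```

```bash
cat > blk.py <<'E'
from circ import *
from fit import W
segs=[((-67,30),(-112,30)),((-67,-30),(-112,-30)),((-112,21),(-91,0)),((-91,0),(-112,-21)),((-67,30),(-67,-30))]
for ch in (0,1,2):
  for name in ('top0','top11'):
    D=load(name); g=D['image'][:,:,ch].astype(float)
    x=np.array([.7105,.0588,-.383])
    for it in range(6):
        obs=[]
        for k,(a,b) in enumerate(segs):
            if name=='top11' and k in(): continue
            for t in np.linspace(.15,.85,12):
                P=np.array([*(np.array(a)*(1-t)+np.array(b)*t),50]); p=proj(D,W(x,P))
                pa,pb=proj(D,W(x,(*a,50))),proj(D,W(x,(*b,50))); n=np.array([-(pb-pa)[1],(pb-pa)[0]]);n/=np.linalg.norm(n)
                if k in(2,3): ins=proj(D,W(x,(-75,15 if k==2 else -15,50)))
                else: ins=proj(D,W(x,(-80,0,50)))
                if (p-ins)@n<0:n=-n
                rr=np.linspace(-1.6,1.6,65); v=map_coordinates(g,[p[1]+rr*n[1],p[0]+rr*n[0]],order=1)
                d=np.gradient(v); i=np.argmin(d)
                if d[i]*20>8 or d[i]<-.3: obs.append((P,p+rr[i]*n,n,k,rr[i]))
        f=lambda y:np.array([(proj(D,W(y,P))-q)@n for P,q,n,k,_ in obs])
        x=least_squares(f,x,loss='soft_l1',f_scale=.3).x
    r=f(x); print(ch,name,x,'vee',W(x,(-124.5,0,0)),[ (k,round(np.mean([ri for ri,o in zip(r,obs) if o[3]==k]),2),sum(o[3]==k for o in obs)) for k in range(5)])
    V=W(x,(-124.5,0,0))
    if name=='top11':
        g0=D['image'][:,:,ch].astype(float); c=np.array(c0)
        for it in range(4):
            e=edges(g0,c,r0,angs); pts=np.array([c+r*np.array([np.cos(a),np.sin(a)]) for (r,h),a in zip(e,angs) if h>10])
            s=least_squares(lambda y:np.hypot(pts[:,0]-y[0],pts[:,1]-y[1])-y[2],[*c,r0],loss='soft_l1',f_scale=.3);c=s.x[:2]
        Q=atz(D,*c,.04);d=(Q-V)[:2];cc,ss=np.cos(x[2]),np.sin(x[2]);print('  pipe rel vee mm',1000*(cc*d[0]+ss*d[1]),1000*(-ss*d[0]+cc*d[1]),'r',s.x[2])
E
python3 blk.py
```

```text
pred centre [319.45086479 187.69159405]
[319.48495221 188.36289643   8.2281313 ] 8.536912751677853 36 1.432961957603954
pos [0.59312187 0.10527213 0.04      ] fix [-0.12624067 -0.00075965  0.04      ]
[319.49298424 188.31319482] fix [-0.12610102 -0.00073111  0.04      ]
0 top0 [ 0.71092568  0.05971604 -0.38100741] vee [0.59535351 0.10601209 0.        ] [(0, np.float64(0.08), 12), (1, np.float64(0.15), 12), (2, np.float64(0.06), 12), (3, np.float64(0.16), 12), (4, np.float64(0.15), 12)]
0 top11 [ 0.71098588  0.05981877 -0.37972984] vee [0.59535466 0.10596714 0.        ] [(0, np.float64(0.09), 12), (1, np.float64(0.15), 12), (2, np.float64(0.07), 12), (3, np.float64(0.16), 12), (4, np.float64(0.16), 12)]
  pipe rel vee mm -1.8161240169179511 -1.4731222462706102 r 8.22813130026793
1 top0 [ 0.71099524  0.05937813 -0.38443281] vee [0.59558233 0.10606979 0.        ] [(0, np.float64(0.1), 12), (1, np.float64(0.28), 5), (2, np.float64(0.14), 12), (3, np.float64(0.14), 12), (4, np.float64(0.22), 12)]
1 top11 [ 0.71109557  0.0594972  -0.38307438] vee [0.59561934 0.10603204 0.        ] [(0, np.float64(0.1), 12), (1, np.float64(0.23), 6), (2, np.float64(0.15), 12), (3, np.float64(0.15), 12), (4, np.float64(0.22), 12)]
  pipe rel vee mm -1.8906543472499258 -1.2662927049984036 r 8.25420465511228
2 top0 [ 0.71093758  0.05925226 -0.38516265] vee [0.59555878 0.10602813 0.        ] [(0, np.float64(0.06), 12), (1, np.float64(0.22), 3), (2, np.float64(0.18), 12), (3, np.float64(0.13), 12), (4, np.float64(0.23), 12)]
2 top11 [ 0.71104449  0.05935981 -0.38374867] vee [0.59559967 0.1059725  0.        ] [(0, np.float64(0.06), 12), (1, np.float64(0.23), 3), (2, np.float64(0.18), 12), (3, np.float64(0.14), 12), (4, np.float64(0.24), 12)]
  pipe rel vee mm -1.9408262781524472 -1.026624189951347 r 8.214682337809686
```

```bash
python3 -m crank '0 -2 2 0 0 0 0;0 -2.5 3 0 0 0 1;0 -2.5 3 0 0 0 2.2;0 -2.5 3 0 0 0 2.2;0 -2 2 0 0 0 2.2;0 -1.2 1.1 0 0 0 2.2;2 0 0 0 0 0 2.2;3 0 0 0 0 0 2.2;3 0 0 0 0 0 2.2;3 0 0 0 0 0 2.2'
python3 -c "
from plan import *
to(fw(-.2,.0015,-.025),YAW+np.pi/2)"
```

```text
clock: 20.42
ee_pos: [0.524, 0.1391, 0.0643]
orientation: [-0.395, 0.585, 0.396, 0.587]
contact_force: [0.4, -0.6, -0.5]
gripper_width: 0.259
clock 20.42 p [0.524  0.1391 0.0643] fix [-0.203   0.0048  0.0643] grip 0.26 F [ 0.4 -0.6 -0.5]
axes x [ 0.002  0.002 -1.   ] y [-0.927  0.374 -0.001] z [0.374 0.927 0.003]
rotvec deg [-0.03  0.17  0.08] shift in target axes [ 8.93 -0.3  -0.33]
shift cm [ 8.93 -0.28 -0.36]
```

```bash
python3 -m crank '3 0 0 0 0 0 2.2;2 0 0 0 0 0 2.2;2 0 0 0 0 0 2.2;1.5 0 0 0 0 0 2.2;0.4 0 0 0 0 0 2.2;0 0 0 0 0 0 2.2;0 0 0 0 0 0 2.2;0 0 0 0 0 0 2.2;0 0 0 0 0 0 2.2;0 0 0 0 0 0 2.2'
python3 -c "
from plan import *
to(fw(-.168,.0015,-.025),YAW+np.pi/2)"
```

```text
clock: 21.25
ee_pos: [0.5232, 0.1381, -0.0229]
orientation: [-0.396, 0.585, 0.395, 0.587]
contact_force: [-0.5, 0.1, 0.2]
gripper_width: 0.258
clock 21.25 p [ 0.5232  0.1381 -0.0229] fix [-0.2033  0.0036 -0.0229] grip 0.26 F [-0.5  0.1  0.2]
axes x [ 0.002  0.    -1.   ] y [-0.927  0.374 -0.002] z [0.374 0.927 0.001]
rotvec deg [-0.02  0.07  0.12] shift in target axes [ 0.21 -3.53 -0.21]
shift cm [ 0.22 -3.53 -0.21]
```

```bash
python3 -m crank '0 -0.5 -0.2 0 0 0 2.2;0 -0.7 0 0 0 0 2.2;0 -0.7 0 0 0 0 2.2;0 -0.7 0 0 0 0 2.2;0 -0.6 0 0 0 0 2.2;0 -0.4 0 0 0 0 2.2;0 -0.2 0 0 0 0 2.2;0 0 0 0 0 0 2.2;0 0 0 0 0 0 2.2;0 0 0 0 0 0 2.2'
python3 -c "
from plan import *
to(fw(-.168,.0015,-.025),YAW+np.pi/2)"
```

```text
clock: 22.08
ee_pos: [0.5561, 0.1221, -0.0242]
orientation: [-0.396, 0.586, 0.396, 0.586]
contact_force: [-0.2, 0.3, 0.7]
gripper_width: 0.258
clock 22.08 p [ 0.5561  0.1221 -0.0242] fix [-0.1669  0.001  -0.0242] grip 0.26 F [-0.2  0.3  0.7]
axes x [-0.001  0.    -1.   ] y [-0.928  0.373  0.001] z [ 0.373  0.928 -0.   ]
rotvec deg [ 0.03 -0.01 -0.03] shift in target axes [0.08 0.11 0.05]
shift cm [0.08 0.11 0.05]
```

```bash
python3 -m crank '0 -0.2 0.08 0 0 0 2.2;0 -0.2 0 0 0 0 2.2;0 -0.2 0 0 0 0 2.2;0 -0.2 0 0 0 0 2.2;0 -0.2 0 0 0 0 2.2;0 -0.2 0 0 0 0 2.2;0 -0.1 0.2 0 0 0 2.2;0 0 -0.2 0 0 0 2.2;0 0 0 0 0 0 2.2;0 0 0 0 0 0 2.2'
python3 -c "
from plan import *
to(fw(-.158,.0015,-.025),YAW+np.pi/2)"
```

```text
clock: 22.92
ee_pos: [0.5638, 0.1199, -0.0247]
orientation: [-0.394, 0.588, 0.398, 0.583]
contact_force: [-7.1, 2.5, 5.6]
gripper_width: 0.263
clock 22.92 p [ 0.5638  0.1199 -0.0247] fix [-0.1589  0.0018 -0.0247] grip 0.26 F [-7.1  2.5  5.6]
axes x [-0.008  0.001 -1.   ] y [-0.928  0.372  0.008] z [ 0.372  0.928 -0.003]
rotvec deg [ 0.09 -0.15 -0.46] shift in target axes [ 0.03 -0.09 -0.03]
shift cm [ 0.03 -0.09 -0.03]
```

```bash
python3 -m crank '0 -0.2 0 0 0 0 2.2;0 0 0.2 0 0 0 2.2;0 0 0 0 0 0 2.2;0 0 -0.3 0 0 0 2.2;0 0 0 0 0 0 2.2;0 0 0.2 0 0 0 2.2;0 -0.1 0 0 0 0 2.2;0 0 -0.1 0 0 0 2.2;0 0 0 0 0 0 2.2;0 0 0 0 0 0 2.2'
python3 -c "
from plan import *
to(fw(-.158,.0015,-.025),YAW+np.pi/2)"
python3 -m crank '0 0.6 0 0 0 0 2.2;0 0.6 0 0 0 0 2.2;0 0.7 0 0 0 0 2.2;0 0.8 0 0 0 0 2.2;0 0.8 0 0 0 0 2.2;0 0.8 0 0 0 0 2.2;-1 0.5 0 0 0 0 2.2;-2 0 0 0 0 0 2.2;-3 0 0 0 0 0 2.2;-4 0 0 0 0 0 2.2'
python3 -m crank '-4 0 0 0 0 0 0;-4 0 0 0 0 0 0;-2 1 -1 0 0 0 0;0 2 -2 0 0 0 0;0 3 -3 0 0 0 0;0 3 -3 0 0 0 0;0 3 -3 0 0 0 0;0 2 -2 0 0 0 0;0 0 0 0 0 0 0;0 0 0 0 0 0 0'
python3 -c "
from plan import *
snap('top','top11');snap('side','side11');crop('top11',300,150,350,200,14,'c12')"; python3 blk.py | grep rel
```

```text
clock: 23.75
ee_pos: [0.5637, 0.1193, -0.025]
orientation: [-0.394, 0.59, 0.399, 0.582]
contact_force: [-11.8, 1.6, 8.7]
gripper_width: 0.258
clock 23.75 p [ 0.5637  0.1193 -0.025 ] fix [-0.1587  0.0012 -0.025 ] grip 0.26 F [-11.8   1.6   8.7]
axes x [-0.013 -0.    -1.   ] y [-0.928  0.372  0.012] z [ 0.372  0.928 -0.005]
rotvec deg [ 0.12 -0.29 -0.7 ] shift in target axes [-0.   -0.07  0.03]
shift cm [-0.   -0.07  0.03]
clock: 24.58
ee_pos: [0.5243, 0.1338, 0.0751]
orientation: [-0.395, 0.588, 0.397, 0.584]
contact_force: [1.0, -1.1, 0.5]
gripper_width: 0.257
clock: 25.42
ee_pos: [0.346, 0.0565, 0.1759]
orientation: [-0.397, 0.587, 0.393, 0.586]
contact_force: [0.0, -0.5, 1.4]
gripper_width: -0.002
  pipe rel vee mm -1.9293037981606105 -0.6513978811804304 r 8.271530500681921
  pipe rel vee mm -1.7423058485956133 -0.5921304831274419 r 8.23554137859429
  pipe rel vee mm -1.7639550219424562 -0.6220728716581335 r 8.221200886823887
```

View pics/c12.png

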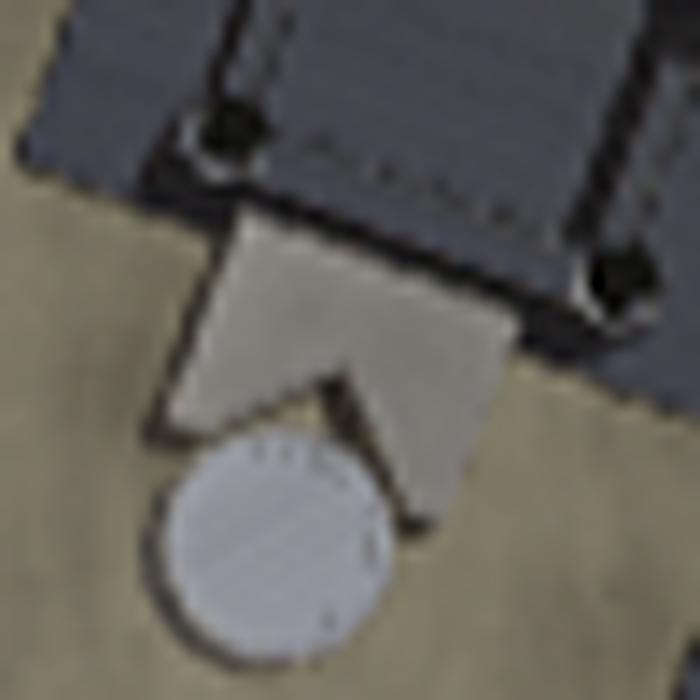

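Run:
```python
from plan import *
S=load('side11'); im=S['image'].astype(int)
print('pred pipe', [proj(S,fw(-.1245,0,z)).round(1) for z in (0,.02,.04)],'block edge',[proj(S,fw(-.112,.03,z)).round(1) for z in (0,.02,.05)], [proj(S,fw(-.067,.03,z)).round(1) for z in (0,.05)])
for r in range(198,214,2): print(r,im[r,234:268].sum(1)//3)
crop('side11',230,185,270,220,18,'c13')
```

```text
pred pipe [array([256.8, 209.6]), array([256.9, 204.5]), array([257. , 199.2])] block edge [array([249.5, 212.9]), array([249.5, 207.6]), array([249.6, 199.7])] [array([237.5, 209.6]), array([237.4, 196.6])]
198 [ 52  52  52 117 132 135 154 160 184 197 200 193 195 193 190 147 131 176
 156 174 213 206 212 216 213 196 202 182 209 165 137 140 139 112]
200 [ 53  53  53 106 108 111 110 109 112 110 118 123 137 142 153 135 186 220
 223 222 221 224 226 226 226 226 226 226 227 223 165 159 161 163]
202 [ 52  52  56 107 104 109 108 110 107 107 107 112 115 111 115 102 111 161
 203 220 222 224 224 224 225 227 227 227 197 148 136 164 170 170]
204 [ 52  50  54 101 101 100 103 104 105 106 107 110 109 111 109 101  99 113
 119 130 138 159 159 161 159 150 149 134 129 121 173 180 180 181]
206 [ 56  51  50 101  96  98  99  99 105 103 105 104 104 105 109  94  94 114
 123 129 133 131 136 140 138 135 128 129 132 120 180 182 181 180]
208 [ 52  52  55  91  93  93  95  97  97  98  98 101 104 105 107  88  98 116
 122 129 135 134 134 136 137 140 135 131 126 126 179 183 183 186]
210 [ 56  55  89 124 119 105  98  92  95  97  95  98 103  99 101  84  99 118
 125 131 132 135 135 140 136 136 134 133 127 127 177 179 181 183]
212 [ 84 144 163 164 159 159 159 154 144 141 127 134 109 108  96 109 148 140
 131 135 135 136 138 139 135 138 131 149 172 184 185 187 188 183]
```

View pics/c13.png

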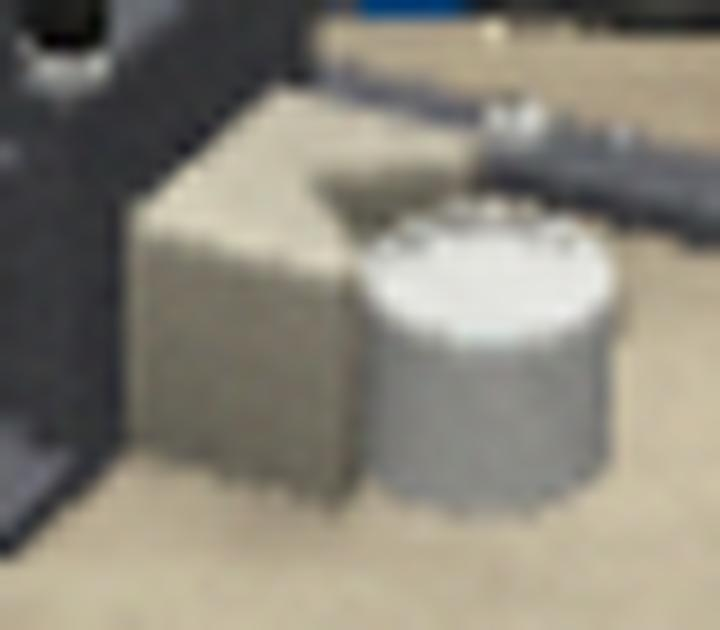

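```bash
python3 -c "
from plan import *
to(fw(-.2,.0012,.08),YAW+np.pi/2)"
```

```text
clock 25.52 p [0.3483 0.0585 0.1766] fix [-0.3358 -0.1356  0.1766] grip 0.00 F [ 0.7  0.4 -0.9]
axes x [ 0.003 -0.001 -1.   ] y [-0.928  0.373 -0.003] z [0.373 0.928 0.   ]
rotvec deg [0.06 0.02 0.15] shift in target axes [  9.66 -13.58  13.68]
shift cm [  9.7  -13.57  13.66]
```

```bash
python3 -m crank '0 -2 2 0 0 0 0;0 -2.8 2.8 0 0 0 0;0 -2.8 2.8 0 0 0 0;0 -2.6 2.8 0 0 0 0;1 -2 2 0 0 0 0;2 -1.2 1.3 0 0 0 0;3 0 0 0 0 0 0;3 0 0 0 0 0 0;3 0 0 0 0 0 0;3 0 0 0 0 0 0'
python3 -m crank '2.5 0 0 0 0 0 0;1.5 0 0 0 0 0 0;0.6 0 0 0 0 0 0;0 0 0 0 0 0 0;0 0 0 0 0 0 0;0 0 0 0 0 0 0;0 0 0 0 0 0 0;0 0 0 0 0 0 0;0 0 0 0 0 0 0;0 0 0 0 0 0 0'
python3 -c "
from plan import *
to(fw(-.167,.0012,-.021),YAW+np.pi/2)"
```

```text
clock: 26.35
ee_pos: [0.5239, 0.1373, 0.0234]
orientation: [-0.394, 0.586, 0.397, 0.587]
contact_force: [0.5, -0.7, 0.3]
gripper_width: -0.001
clock: 27.18
ee_pos: [0.5232, 0.1347, -0.0194]
orientation: [-0.396, 0.586, 0.395, 0.586]
contact_force: [-1.0, 0.3, 0.4]
gripper_width: -0.0
clock 27.18 p [ 0.5232  0.1347 -0.0194] fix [-0.2021  0.0004 -0.0194] grip -0.00 F [-1.   0.3  0.4]
axes x [ 0.001 -0.    -1.   ] y [-0.927  0.374 -0.001] z [0.374 0.927 0.   ]
rotvec deg [-0.02  0.02  0.08] shift in target axes [ 0.16 -3.51  0.08]
shift cm [ 0.16 -3.51  0.08]
```

```bash
python3 -m crank '0 -0.6 0.1 0 0 0 0;0 -0.8 0 0 0 0 0;0 -0.8 0 0 0 0 0;0 -0.7 0 0 0 0 0;0 -0.5 0 0 0 0 0;0 -0.3 0 0 0 0 0;0 -0.2 0 0 0 0 0;0 -0.2 0 0 0 0 0;0 -0.2 0 0 0 0 0;0 -0.1 0 0 0 0 0'
python3 -c "
from plan import *
to(fw(-.167,.0012,-.021),YAW+np.pi/2)"
python3 -m crank '0 -0.2 0 0 0 0 0;0 -0.2 0 0 0 0 0;0 -0.1 0 0 0 0 0;0 0 0.2 0 0 0 0;0 0 -0.2 0 0 0 0;0 -0.1 -0.2 0 0 0 0;0 0 0.2 0 0 0 0;0 0 0 0 0 0 0;0 0 0 0 0 0 0;0 0 0 0 0 0 0'
python3 -c "
from plan import *
to(fw(-.167,.0012,-.021),YAW+np.pi/2);snap('side','side12');crop('side12',230,180,270,220,15,'c13')"
```

```text
clock: 28.02
ee_pos: [0.5617, 0.1202, -0.0203]
orientation: [-0.395, 0.587, 0.397, 0.585]
contact_force: [-4.5, 0.5, 3.8]
gripper_width: -0.004
clock 28.02 p [ 0.5617  0.1202 -0.0203] fix [-0.1609  0.0013 -0.0203] grip -0.00 F [-4.5  0.5  3.8]
axes x [-0.004  0.    -1.   ] y [-0.928  0.373  0.003] z [ 0.373  0.928 -0.001]
rotvec deg [ 0.04 -0.07 -0.2 ] shift in target axes [ 0.07  0.61 -0.01]
shift cm [ 0.07  0.61 -0.01]
clock: 28.85
ee_pos: [0.5631, 0.1219, -0.0207]
orientation: [-0.394, 0.587, 0.4, 0.583]
contact_force: [-9.2, 3.6, 4.6]
gripper_width: 0.003
clock 28.85 p [ 0.5631  0.1219 -0.0207] fix [-0.1603  0.0034 -0.0207] grip 0.00 F [-9.2  3.6  4.6]
axes x [-0.009  0.003 -1.   ] y [-0.929  0.37   0.01 ] z [ 0.37   0.929 -0.   ]
rotvec deg [ 0.25 -0.01 -0.55] shift in target axes [ 0.03  0.67 -0.22]
shift cm [ 0.04  0.67 -0.22]
```

View pics/c13.png

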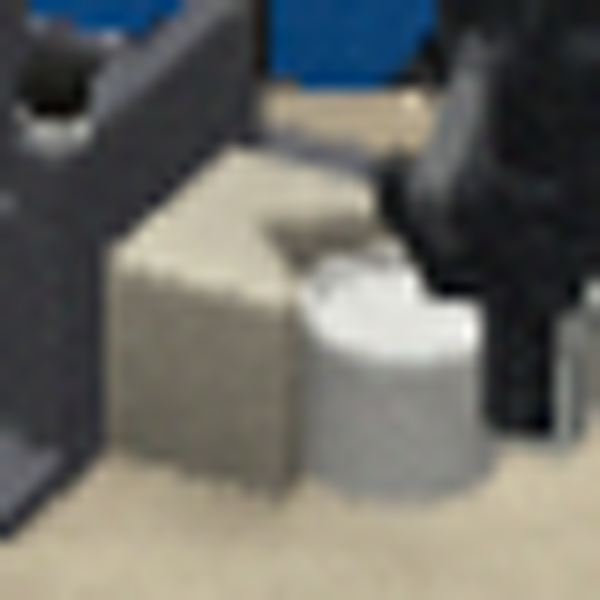

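```bash
python3 -m crank '0 0.6 0 0 0 0 0;0 0.6 0 0 0 0 0;0 0.7 0 0 0 0 0;0 0.8 0 0 0 0 0;0 0.8 0 0 0 0 0;0 0.8 0 0 0 0 0;-1 0.4 0 0 0 0 0;-2 0 0 0 0 0 0;-3 0 0 0 0 0 0;-4 0 0 0 0 0 0'
python3 -m crank '-4 0 0 0 0 0 0;-4 0 0 0 0 0 0;-4 1 -1 0 0 0 0;-3 2 -2 0 0 0 0;0 3 -3 0 0 0 0;0 3 -3 0 0 0 0;0 3 -3 0 0 0 0;0 2 -2 0 0 0 0;0 0 0 0 0 0 0;0 0 0 0 0 0 0'
python3 -c "
from plan import *
S=load('side12')
for y in (.0034,.015):
  for z in (-.02,0,.01,.02,.03): print(y,z,((proj(S,fw(-.16,y,z))+.5-[230,180])*15).round())
to(fw(-.117,-.108,.15),YAW+np.pi/2)
snap('top','top11');snap('side','side13')"; python3 blk.py | grep rel
```

```text
clock: 29.73
ee_pos: [0.523, 0.1338, 0.0792]
orientation: [-0.395, 0.588, 0.397, 0.584]
contact_force: [-0.3, 0.6, 0.5]
gripper_width: -0.002
clock: 30.57
ee_pos: [0.3564, 0.0613, 0.2299]
orientation: [-0.397, 0.589, 0.394, 0.584]
contact_force: [-0.1, 0.4, 0.5]
gripper_width: -0.0
0.0034 -0.02 [544. 574.]
0.0034 0 [547. 497.]
0.0034 0.01 [548. 458.]
0.0034 0.02 [550. 419.]
0.0034 0.03 [551. 380.]
0.015 -0.02 [522. 599.]
0.015 0 [525. 521.]
0.015 0.01 [527. 482.]
0.015 0.02 [528. 443.]
0.015 0.03 [529. 403.]
clock 30.57 p [0.3564 0.0613 0.2299] fix [-0.3294 -0.13    0.2299] grip -0.00 F [-0.1  0.4  0.5]
axes x [-0.003 -0.008 -1.   ] y [-0.927  0.375 -0.   ] z [ 0.375  0.927 -0.008]
rotvec deg [-0.07 -0.48  0.02] shift in target axes [  7.99 -21.24   2.2 ]
shift cm [  7.98 -21.24   2.29]
  pipe rel vee mm -1.7103688767807788 -0.12684923524479608 r 8.145071319631628
  pipe rel vee mm -1.6324827517619784 0.031850934424185316 r 8.179978370160645
  pipe rel vee mm -1.348916108029894 -0.17287875207430248 r 8.205433959661539
```

```bash
python3 -m crank '0 -2 0.3 0 0 0 0;0 -3.5 0.3 0 0 0 0;0 -3.8 0.4 0 0 0 0;0 -3.8 0.4 0 0 0 0;0 -3.8 0.4 0 0 0 0;1 -3 0.3 0 0 0 0;2.5 -1.3 0 0 0 0 0;2.5 0 0 0 0 0 0;2 0 0 0 0 0 0;0 0 0 0 0 0 0'
python3 -c "
from plan import *
to(fw(-.117,-.108,.0935),YAW+np.pi/2)
snap('top','top14');snap('side','side14');crop('side14',215,100,315,220,6,'c10');crop('top14',270,110,400,240,5.5,'c11')"
```

```text
clock: 31.5
ee_pos: [0.5516, 0.0058, 0.1436]
orientation: [-0.392, 0.59, 0.401, 0.581]
contact_force: [-0.7, -0.6, -0.8]
gripper_width: 0.002
clock 31.50 p [0.5516 0.0058 0.1436] fix [-0.1276 -0.1086  0.1436] grip 0.00 F [-0.7 -0.6 -0.8]
axes x [-0.017  0.003 -1.   ] y [-0.929  0.371  0.017] z [ 0.371  0.929 -0.003]
rotvec deg [ 0.18 -0.2  -0.95] shift in target axes [ 5.01 -1.06  0.06]
shift cm [ 4.99 -1.14  0.07]
```

View pics/c10.png

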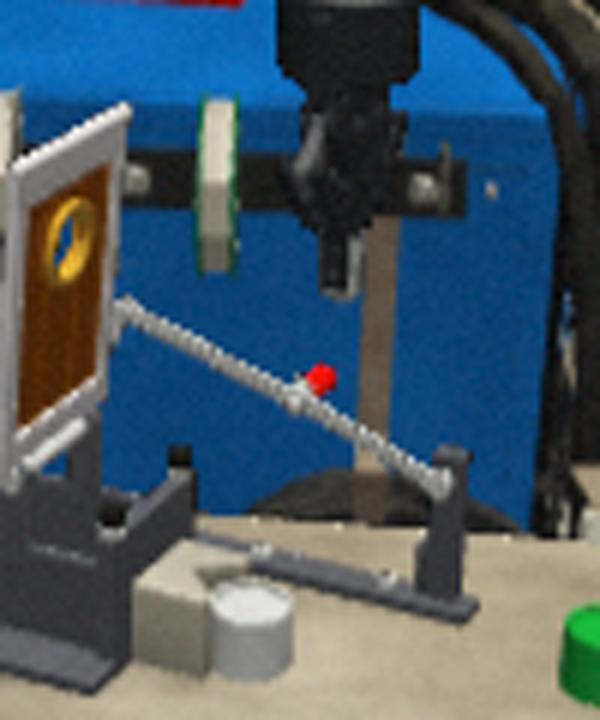

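View pics/c11.png

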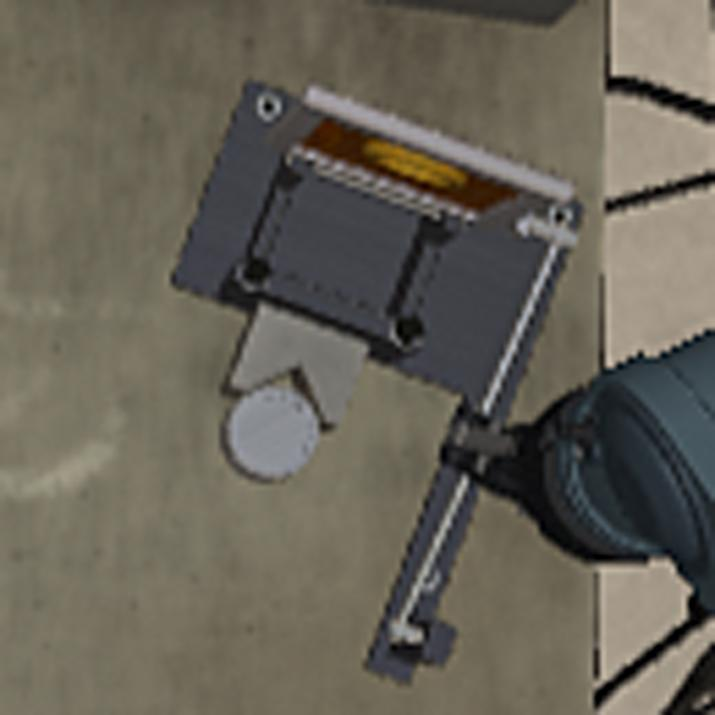

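```bash
python3 -c "
from plan import *
T=load('top14');S=load('side14');p=st()[0];a=st()[1].as_matrix()[:,0]
for k in (0,-.04,-.11,-.2):
  P=p+a*k; print(k,((proj(T,P)+.5-[270,110])*5.5).round(),((proj(S,P)+.5-[215,100])*6).round())
print('pad',((proj(T,fw(-.114,-.106,.125))+.5-[270,110])*5.5).round(),((proj(S,fw(-.114,-.106,.125))+.5-[215,100])*6).round())
crop('top14',340,175,400,225,12,'c12')
"
```

```text
0 [518. 496.] [342. 351.]
-0.04 [537. 490.] [344. 285.]
-0.11 [575. 479.] [348. 165.]
-0.2 [631. 463.] [353.   2.]
pad [513. 476.] [321. 385.]
```

View pics/c12.png

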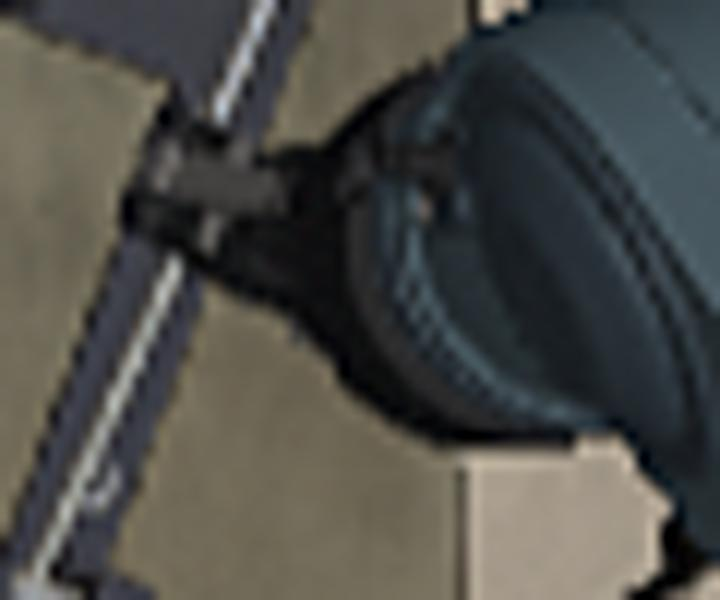

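```bash
python3 -m crank '1 -0.4 0 0 0 0 0;1 0 0 0 0 0 0;1 0 0 0 0 0 0;0.5 0 0 0 0 0 0;0 0 0 0 0 0 0;0 0 0 0 0 0 0;0 0 0 0 0 0 0;0 0 0 0 0 0 0;0 0 0 0 0 0 0;0 0 0 0 0 0 0'
python3 -c "
from plan import *
to(fw(-.117,-.108,.0935),YAW+np.pi/2)"
```

```text
clock: 32.43
ee_pos: [0.5576, 0.0031, 0.1144]
orientation: [-0.396, 0.588, 0.397, 0.583]
contact_force: [-0.1, -0.1, 0.4]
gripper_width: -0.0
clock 32.43 p [0.5576 0.0031 0.1144] fix [-0.121  -0.1088  0.1144] grip -0.00 F [-0.1 -0.1  0.4]
axes x [-0.006 -0.003 -1.   ] y [-0.928  0.371  0.005] z [ 0.371  0.928 -0.006]
rotvec deg [ 0.15 -0.32 -0.27] shift in target axes [ 2.09 -0.4   0.08]
shift cm [ 2.09 -0.41  0.09]
```

```bash
python3 -m crank '0.4 -0.2 0 0 0 0 0;0.4 -0.2 0 0 0 0 0;0.4 0 0 0 0 0 0;0.4 0 0 0 0 0 0;0.4 0 0 0 0 0 0;0.3 0 0 0 0 0 0;0.3 0 0 0 0 0 0;0 0 0 0 0 0 0;0 0 0 0 0 0 0;0 0 0 0 0 0 0'
python3 -c "
from plan import *
to(fw(-.117,-.108,.0785),YAW+np.pi/2);snap('side','side15');crop('side15',215,100,315,220,6,'c10')"
```

```text
clock: 33.27
ee_pos: [0.5607, 0.0017, 0.088]
orientation: [-0.396, 0.588, 0.397, 0.583]
contact_force: [-0.0, -0.1, 0.5]
gripper_width: 0.001
clock 33.27 p [0.5607 0.0017 0.088 ] fix [-0.1176 -0.1089  0.088 ] grip 0.00 F [-0.  -0.1  0.5]
axes x [-0.007 -0.003 -1.   ] y [-0.929  0.371  0.006] z [ 0.371  0.929 -0.006]
rotvec deg [ 0.16 -0.32 -0.32] shift in target axes [ 0.95 -0.06  0.09]
shift cm [ 0.95 -0.06  0.1 ]
```

View pics/c10.png

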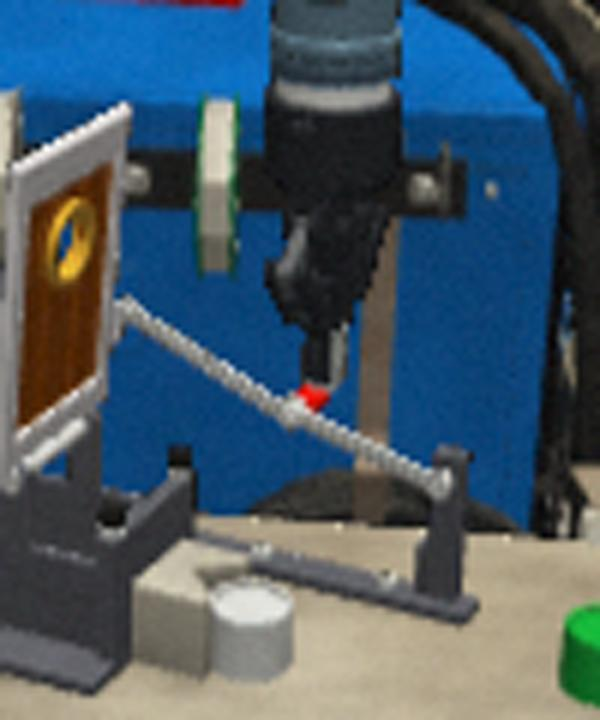

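```bash
python3 -m crank '0.3 -0.1 0 0 0 0 0;0.3 -0.1 0 0 0 0 0;0.3 0 0 0 0 0 0;0.3 0 0 0 0 0 0;0.2 0 0 0 0 0 0;0 0 0 0 0 0 0;0 0 0 0 0 0 0;0 0 0 0 0 0 0;0 0 0 0 0 0 0;0 0 0 0 0 0 0'
python3 -c "
from plan import *
to(fw(-.117,-.108,.0785),YAW+np.pi/2);snap('side','side15');crop('side15',215,100,315,220,6,'c10')"
```

```text
clock: 34.15
ee_pos: [0.5623, 0.0006, 0.0738]
orientation: [-0.396, 0.588, 0.397, 0.583]
contact_force: [0.8, 0.1, 0.8]
gripper_width: 0.0
clock 34.15 p [0.5623 0.0006 0.0738] fix [-0.1157 -0.1094  0.0738] grip 0.00 F [0.8 0.1 0.8]
axes x [-0.008 -0.003 -1.   ] y [-0.928  0.371  0.006] z [ 0.371  0.928 -0.006]
rotvec deg [ 0.14 -0.35 -0.33] shift in target axes [-0.47  0.13  0.14]
shift cm [-0.47  0.13  0.14]
```

View pics/c10.png

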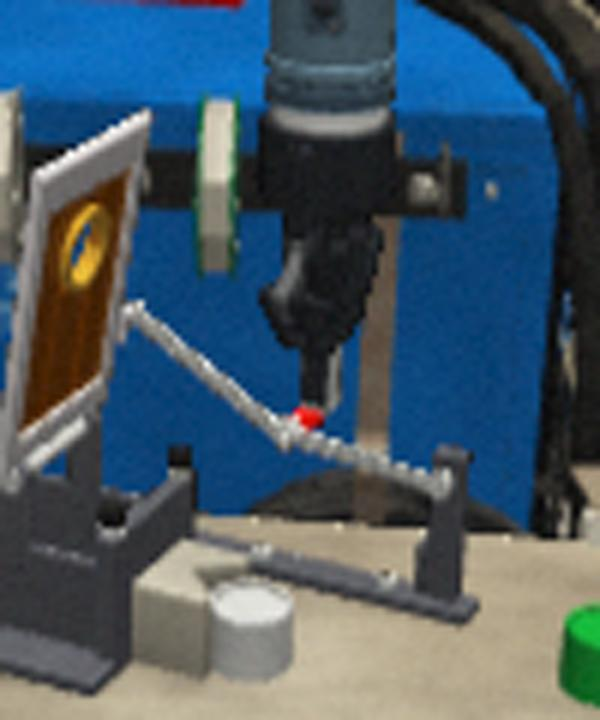

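```bash
python3 -m crank '-1.5 0 0 0 0 0 0;-3 0 0 0 0 0 0;-3.5 0 0 0 0 0 0;-3.5 0 0 0 0 0 0;-3.5 0 0 0 0 0 0;-3.5 0 0 0 0 0 0;-3 0 0 0 0 0 0;-1.5 0 2 0 0 0 0;0 0 2 0 0 0 0;0 0 2 0 0 0 0'
python3 -c "
from plan import *
to(fw(.015,.02,.30),YAW+np.pi/2)
snap('side','side16');crop('side16',190,60,320,220,4.5,'c10')"
```

```text
clock: 35.03
ee_pos: [0.5875, 0.0576, 0.3066]
orientation: [-0.396, 0.588, 0.396, 0.584]
contact_force: [0.0, 0.2, -0.1]
gripper_width: -0.001
clock 35.03 p [0.5875 0.0576 0.3066] fix [-0.1137 -0.0471  0.3066] grip -0.00 F [ 0.   0.2 -0.1]
axes x [-0.004 -0.004 -1.   ] y [-0.928  0.373  0.002] z [ 0.373  0.928 -0.005]
rotvec deg [ 0.05 -0.28 -0.11] shift in target axes [  0.66 -12.87   6.71]
shift cm [  0.61 -12.88   6.7 ]
```

View pics/c10.png

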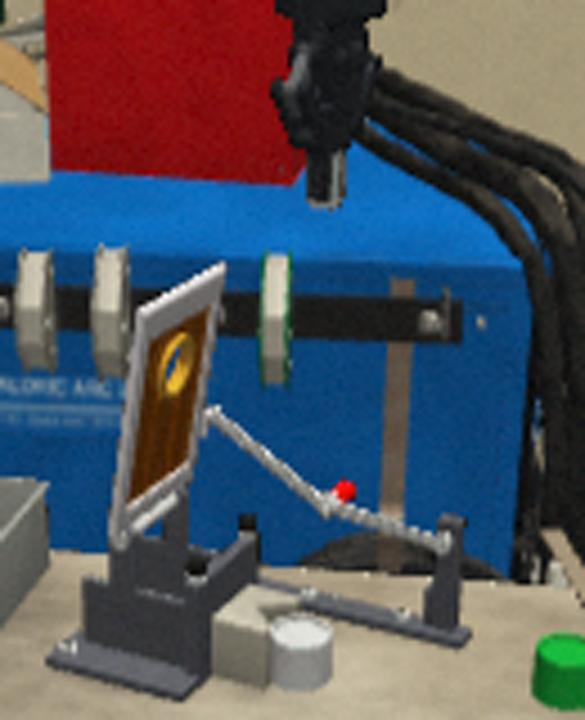

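```bash
python3 -m crank '0 -1 1.5 0 0 0 0;0 -2 1.5 0 0 0 0;0 -2.5 1.5 0 0 0 0;0 -2.5 1 0 0 0 0;0 -2.5 0.8 0 0 0 0;0 -2 0 0 0 0 0;0 -1.2 0 0 0 0 0;0 -0.4 0 0 0 0 0;0 0 0 0 0 0 0;0 0 0 0 0 0 0'
python3 -c "
from plan import *
to(fw(.015,.02,.225),YAW+np.pi/2);print(st()[2]['q'])
snap('side','side16');crop('side16',190,60,320,220,4.5,'c10');snap('top','top16');crop('top16',270,80,420,240,4,'c11')"
```

```text
clock: 35.92
ee_pos: [0.7401, 0.0638, 0.303]
orientation: [-0.396, 0.588, 0.397, 0.583]
contact_force: [-0.0, -0.1, 0.8]
gripper_width: -0.001
clock 35.92 p [0.7401 0.0638 0.303 ] fix [0.0255 0.0157 0.303 ] grip -0.00 F [-0.  -0.1  0.8]
axes x [-0.008 -0.003 -1.   ] y [-0.929  0.371  0.006] z [ 0.371  0.929 -0.005]
rotvec deg [ 0.19 -0.3  -0.36] shift in target axes [7.8  1.05 0.43]
shift cm [7.8  1.   0.47]
[ 0.41254126  0.70217833 -1.00191898  1.14783217  0.57418548  1.57500504
  0.72744738]
```

View pics/c10.png

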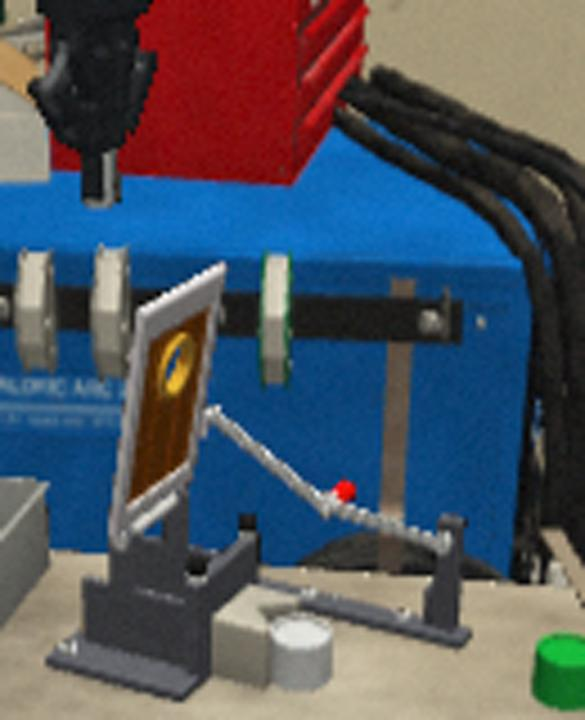

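View pics/c11.png

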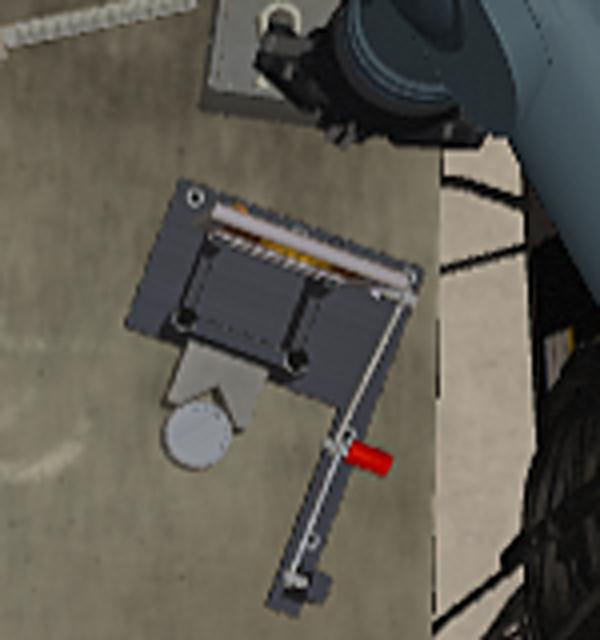

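```bash
python3 -m crank '1 0 0.2 0 0 0 0;2 0 0.2 0 0 0 0;2 0 0 0 0 0 0;1.5 0 0 0 0 0 0;0.7 0 0 0 0 0 0;0 0.5 0 0 0 0 0;0 0.5 0 0 0 0 0;0 0.5 0 0 0 0 0;0 0 0 0 0 0 0;0 0 0 0 0 0 0'
python3 -c "
from plan import *
to(fw(-.02,.02,.232),YAW+np.pi/2)
snap('side','side16');crop('side16',190,60,320,220,4.5,'c10')"
```

```text
clock: 36.85
ee_pos: [0.7281, 0.0733, 0.2324]
orientation: [-0.397, 0.587, 0.397, 0.583]
contact_force: [-0.2, -0.1, -0.8]
gripper_width: 0.001
clock 36.85 p [0.7281 0.0733 0.2324] fix [0.0109 0.02   0.2324] grip 0.00 F [-0.2 -0.1 -0.8]
axes x [-0.005 -0.003 -1.   ] y [-0.929  0.37   0.003] z [ 0.37   0.929 -0.004]
rotvec deg [ 0.21 -0.26 -0.19] shift in target axes [ 0.04  3.09 -0.  ]
shift cm [0.05 3.09 0.01]
```

View pics/c10.png

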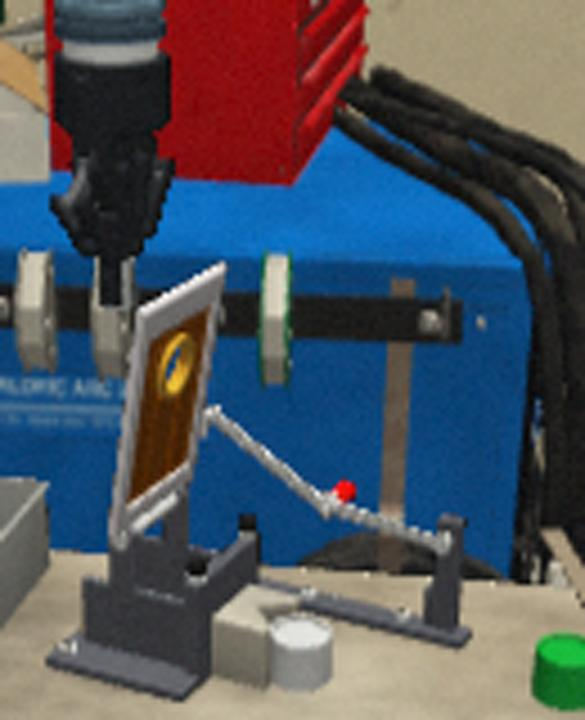

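```bash
python3 -c "
from plan import *
p=wf(st()[0]); prev=p
for a in list(range(76,-1,-4)):
  A=np.radians(a); C=np.array([-.17*np.cos(A)+.004*np.sin(A)+.011,.02,.105+.17*np.sin(A)+.004*np.cos(A)-.037])
  d=C-prev; prev=C; print(a,C.round(4),'tool x %.2f y %.2f'%(-d[2]*100,-d[0]*100))
"
```

```text
76 [-0.0262  0.02    0.2339] tool x -0.19 y 3.75
72 [-0.0377  0.02    0.2309] tool x 0.30 y 1.15
68 [-0.049   0.02    0.2271] tool x 0.38 y 1.12
64 [-0.0599  0.02    0.2225] tool x 0.46 y 1.10
60 [-0.0705  0.02    0.2172] tool x 0.53 y 1.06
56 [-0.0807  0.02    0.2112] tool x 0.61 y 1.02
52 [-0.0905  0.02    0.2044] tool x 0.67 y 0.98
48 [-0.0998  0.02    0.197 ] tool x 0.74 y 0.93
44 [-0.1085  0.02    0.189 ] tool x 0.80 y 0.87
40 [-0.1167  0.02    0.1803] tool x 0.86 y 0.81
36 [-0.1242  0.02    0.1712] tool x 0.92 y 0.75
32 [-0.131   0.02    0.1615] tool x 0.97 y 0.69
28 [-0.1372  0.02    0.1513] tool x 1.01 y 0.62
24 [-0.1427  0.02    0.1408] tool x 1.05 y 0.55
20 [-0.1474  0.02    0.1299] tool x 1.09 y 0.47
16 [-0.1513  0.02    0.1187] tool x 1.12 y 0.39
12 [-0.1545  0.02    0.1073] tool x 1.14 y 0.31
8 [-0.1568  0.02    0.0956] tool x 1.16 y 0.23
4 [-0.1583  0.02    0.0838] tool x 1.18 y 0.15
0 [-0.159  0.02   0.072] tool x 1.18 y 0.07
```

```bash
python3 -m crank '0 0.9 0 0 0 0 0;0 1 0 0 0 0 0;0 1 0 0 0 0 0;0 0.9 0 0 0 0 0;0.2 1.1 0 0 0 0 0;0.4 1.1 0 0 0 0 0;0.5 1.1 0 0 0 0 0;0.5 1.1 0 0 0 0 0;0.6 1 0 0 0 0 0;0.3 0.5 0 0 0 0 0'
python3 -c "
from plan import *
to(fw(-.0807,.02,.2112),YAW+np.pi/2)
snap('side','side17');crop('side17',190,60,320,220,4.5,'c10')"
```

```text
clock: 37.73
ee_pos: [0.6364, 0.1085, 0.2059]
orientation: [-0.397, 0.588, 0.397, 0.582]
contact_force: [1.0, 0.1, -0.4]
gripper_width: -0.002
clock 37.73 p [0.6364 0.1085 0.2059] fix [-0.0873  0.0184  0.2059] grip -0.00 F [ 1.   0.1 -0.4]
axes x [-0.007 -0.004 -1.   ] y [-0.929  0.371  0.005] z [ 0.371  0.929 -0.007]
rotvec deg [ 0.19 -0.39 -0.28] shift in target axes [-0.53 -0.66  0.16]
shift cm [-0.53 -0.66  0.16]
```

View pics/c10.png

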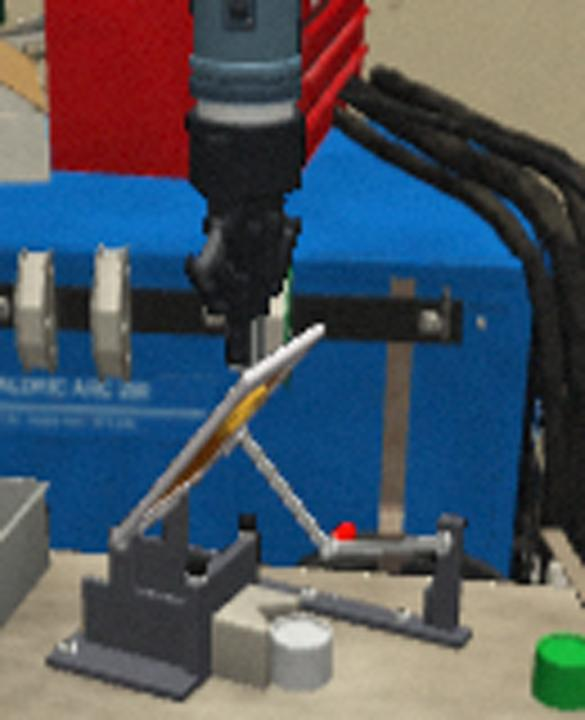

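```bash
python3 -m crank '0.6 0.8 0 0 0 0 0;0.7 0.9 0 0 0 0 0;0.8 0.9 0 0 0 0 0;0.9 0.8 0 0 0 0 0;0.9 0.7 0 0 0 0 0;1 0.7 0 0 0 0 0;1 0.6 0 0 0 0 0;1.1 0.5 0 0 0 0 0;1.1 0.5 0 0 0 0 0;0.5 0.2 0 0 0 0 0'
python3 -c "
from plan import *
to(fw(-.1513,.02,.1187),YAW+np.pi/2)
snap('side','side17');crop('side17',190,60,320,220,4.5,'c10')"
```

```text
clock: 38.62
ee_pos: [0.5736, 0.1328, 0.1182]
orientation: [-0.396, 0.589, 0.398, 0.582]
contact_force: [0.3, -0.1, -0.3]
gripper_width: -0.006
clock 38.62 p [0.5736 0.1328 0.1182] fix [-0.1546  0.0175  0.1182] grip -0.01 F [ 0.3 -0.1 -0.3]
axes x [-0.01  -0.004 -1.   ] y [-0.929  0.37   0.008] z [ 0.37   0.929 -0.007]
rotvec deg [ 0.2  -0.41 -0.48] shift in target axes [-0.05 -0.33  0.25]
shift cm [-0.05 -0.34  0.25]
```

View pics/c10.png

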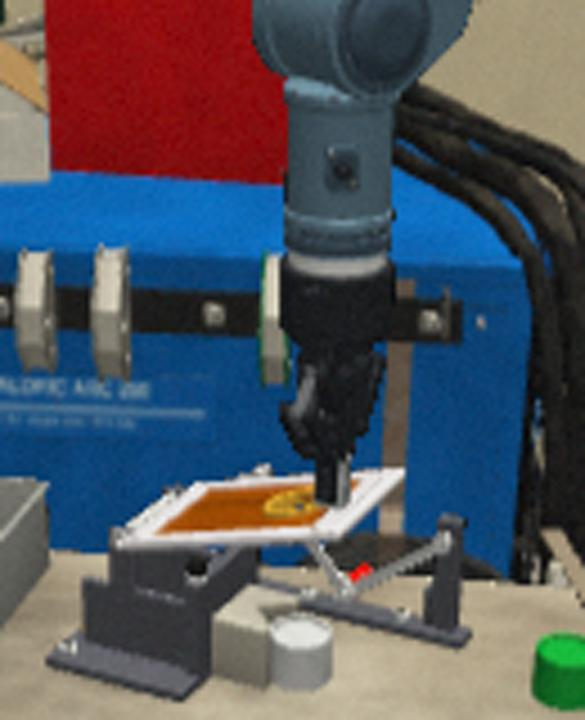

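```bash
python3 -m crank '0.6 0.3 0 0 0 0 0;0.8 0.2 0 0 0 0 0;0.8 0.1 0 0 0 0 0;0.7 0.1 0 0 0 0 0;0.6 0 0 0 0 0 0;0.5 0 0 0 0 0 0;0.4 0 0 0 0 0 0;0.3 0 0 0 0 0 0;0 0 0 0 0 0 0;0 0 0 0 0 0 0'
python3 -c "
from plan import *
to(fw(-.159,.02,.072),YAW+np.pi/2)
snap('side','side17');crop('side17',190,60,320,220,4.5,'c10')"
```

```text
clock: 39.5
ee_pos: [0.5691, 0.1349, 0.0734]
orientation: [-0.396, 0.588, 0.397, 0.583]
contact_force: [-0.0, 0.4, 1.1]
gripper_width: 0.003
clock 39.50 p [0.5691 0.1349 0.0734] fix [-0.1596  0.0177  0.0734] grip 0.00 F [-0.   0.4  1.1]
axes x [-0.007 -0.003 -1.   ] y [-0.928  0.371  0.005] z [ 0.371  0.928 -0.006]
rotvec deg [ 0.14 -0.33 -0.29] shift in target axes [ 0.14 -0.06  0.23]
shift cm [ 0.14 -0.06  0.23]
```

View pics/c10.png

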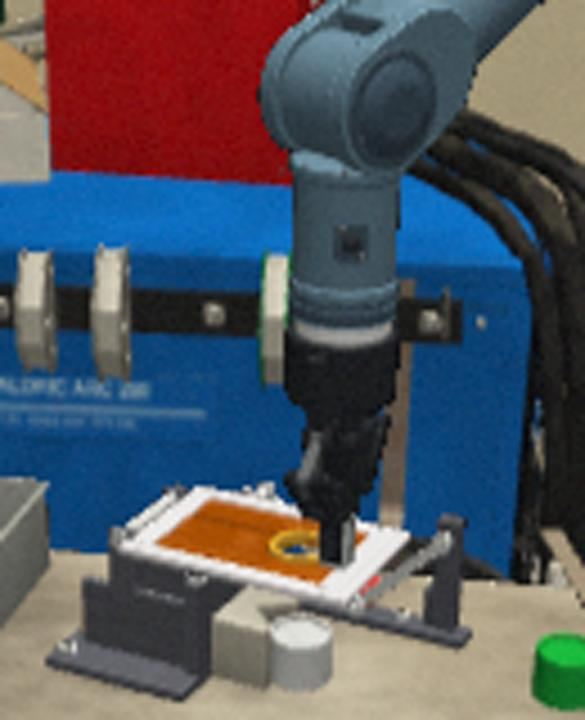

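```bash
python3 -m crank '0.2 0 0 0 0 0 0;0.2 0 0 0 0 0 0;0.2 0 0 0 0 0 0;0.2 0 0 0 0 0 0;0 0 0 0 0 0 0;0 0 0 0 0 0 0;0 0 0 0 0 0 0;0 0 0 0 0 0 0;0 0 0 0 0 0 0;0 0 0 0 0 0 0'
python3 -m crank '0.1 0 0 0 0 0 0;0.1 0 0 0 0 0 0;0.1 0 0 0 0 0 0;0.1 0 0 0 0 0 0;0 0 0 0 0 0 0;0 0 0 0 0 0 0;0 0 0 0 0 0 0;0 0 0 0 0 0 0;0 0 0 0 0 0 0;0 0 0 0 0 0 0'
```

```text
clock: 40.38
ee_pos: [0.5696, 0.1349, 0.0722]
orientation: [-0.398, 0.589, 0.395, 0.582]
contact_force: [-10.7, -5.9, 32.7]
gripper_width: -0.004
clock: 41.22
ee_pos: [0.5697, 0.1349, 0.0719]
orientation: [-0.398, 0.59, 0.394, 0.581]
contact_force: [-17.4, -10.0, 51.0]
gripper_width: 0.002
```

```bash
python3 -m crank '-0.4 0 0 0 0 0 0;-0.6 0 0 0 0 0 0;-1 0 0 0 0 0 0;-2 0 0 0 0 0 0;-3 0 0 0 0 0 0;-3 0 0 0 0 0 0;-3 1 0 0 0 0 0;-1 2 -1 0 0 0 0;0 3 -2 0 0 0 0;0 3 -2 0 0 0 0'
python3 -m crank '0 3 -2 0 0 0 0;0 3 -2 0 0 0 0;0 2 -1 0 0 0 0;0 1 0 0 0 0 0;0 0 0 0 0 0 0;0 0 0 0 0 0 0;0 0 0 0 0 0 0;0 0 0 0 0 0 0;0 0 0 0 0 0 0;0 0 0 0 0 0 0'
python3 -c "
from plan import *
to(fw(-.159,.02,.072))
snap('side','side18');crop('side18',190,100,320,290,4,'c10');snap('top','top18');crop('top18',130,100,400,280,2.9,'c11');crop('side18',205,145,285,220,9,'c12')
S=load('side18');T=load('top18')
for a in (0,.046,.1):
  P=fw(-.186*np.cos(a),.06,.105+.186*np.sin(a));Q=fw(-.186*np.cos(a),-.06,.105+.186*np.sin(a));print(a,((proj(S,P)+.5-[205,145])*9).round(),((proj(S,Q)+.5-[205,145])*9).round())"
```

```text
clock: 42.05
ee_pos: [0.4679, 0.1236, 0.2031]
orientation: [-0.396, 0.587, 0.398, 0.584]
contact_force: [-0.8, -0.2, 2.5]
gripper_width: 0.001
clock: 42.88
ee_pos: [0.3821, 0.1123, 0.2059]
orientation: [-0.395, 0.59, 0.401, 0.579]
contact_force: [0.3, 0.4, -0.2]
gripper_width: -0.003
clock 42.88 p [0.3821 0.1123 0.2059] fix [-0.3246 -0.0731  0.2059] grip -0.00 F [ 0.3  0.4 -0.2]
axes x [-0.018 -0.002 -1.   ] y [-0.93   0.367  0.016] z [ 0.367  0.93  -0.009]
shift cm [ 13.05 -16.82   9.31]
0 [564. 444.] [698. 306.]
0.046 [565. 421.] [699. 285.]
0.1 [564. 394.] [698. 259.]
```

View pics/c10.png

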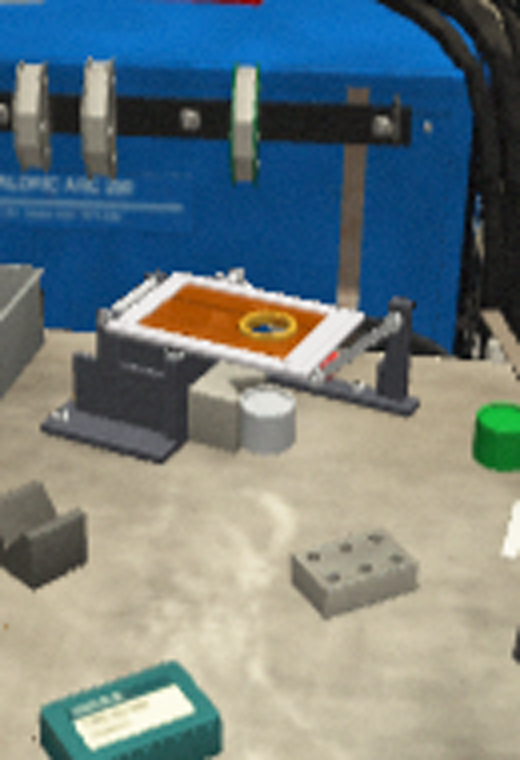

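View pics/c11.png

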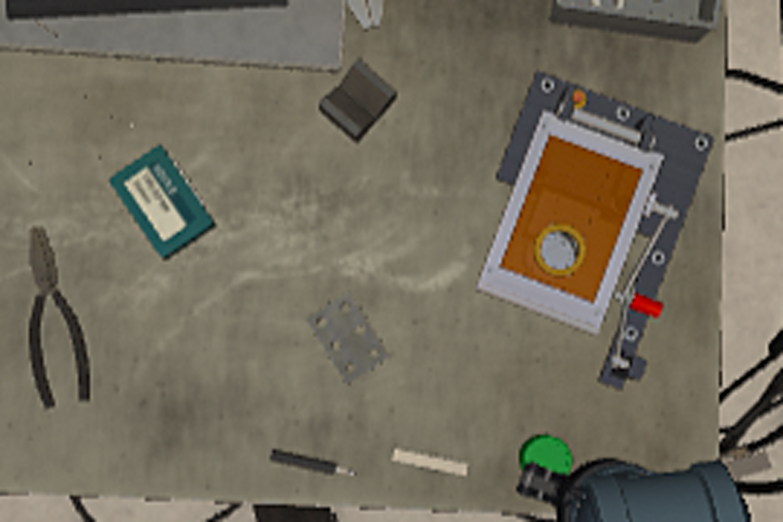

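View pics/c12.png

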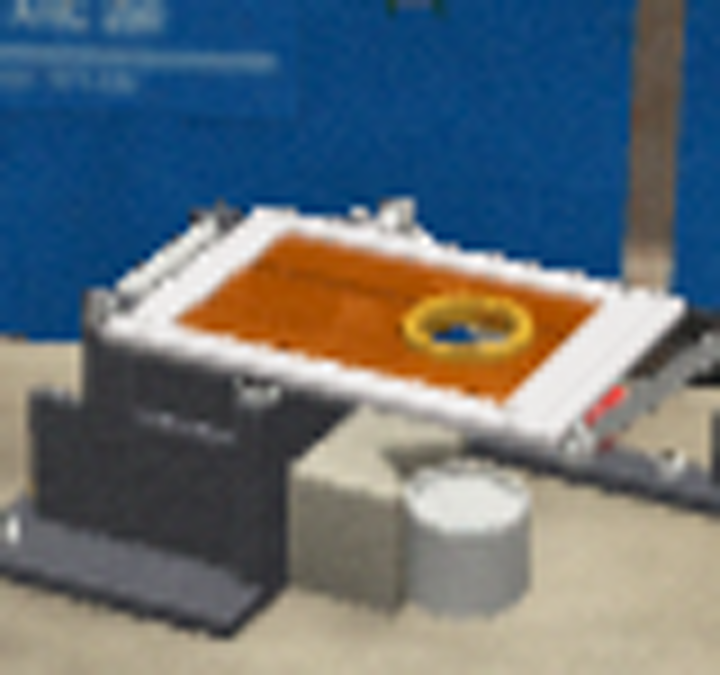

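```bash
python3 -c "
from cell import manip
o=manip.observe();print(o['clock'],o['contact_force'],o['qd'].round(3));print(manip.close_job())"
```

```text
42.9833 [-0.67500612  0.44502878 -0.62775822] [ 0.002 -0.018 -0.     0.004 -0.001  0.     0.001]
the job is handed in; nothing more can be done
None
```

The job is done and handed in at about 43 s. The pipe stub is in the vee, the knee is broken, and the lid is fully down on its stop. No verdict was reported.

**Pipe:**
- I gripped it and slid it to the vee. The first run at the vee stopped at about 16 N sideways before the pipe reached the faces. The gripper's body was probably catching the vee block.
- I then released the pipe and pushed it home from behind, three times. The last two pushes used small side-to-side moves to centre it.
- The two ways of pushing stopped with the pipe at the same place to within about 1 mm, so I take it to be seated against both faces.

**Knee and lid:** The knee pad went down about 25 mm and stayed bent. The lid then followed the arc down gently. It reached its stop at 51 N on the fingertips, which is more press than it needed.

**Last checks:**
- **Lid:** the front corners sit where a fully level lid should be.
- **Pipe:** it stands upright, and in the side view it had not moved since the last push.
- **Bystanders:** they look unmoved in the pictures; I did not measure them.
- **Robot:** it is clear of everything.

**Checks that disagreed:**
- **Pipe position:** the top camera put the pipe centred sideways but about 1.5 mm short of the vee centre. The side camera said 0 to 1.4 mm. Both are within the 2.5 mm limit and about the size of the calibration error.
- **Fingertip height:** the fingertips were really about 37 to 40 mm higher than the reported TCP height. My first grasp therefore closed above the pipe without touching it. I corrected for this from the pictures for the rest of the job.

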